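# Print the jars on the base coder

### The arm

A 7-joint arm with a two-finger parallel gripper is mounted at the origin on a cart in front of the work surface, level with it; the furniture and walls round the work are solid. World frame = base frame: x ahead of the robot, y to its left, z up, the work surface at z = 0. Lengths are in m, angles in degrees, forces in N, time in s.
With the tool pointing down it reaches from about 0.425 to 0.875 m from the base axis. Payload 4.7 kg.
Tool frame: the origin (TCP) lies between the finger pads; the fingertips stand env.finger_overhang ahead of it and the grasp point (between the pads) lies 5 mm behind it (env.finger_overhang is the distance from the TCP to the fingertips, in m); z points along the fingers, y is the line along which they close (so a half turn about z gives the same grasp; the last joint's range is limited). The gripper opens to 87 mm and grips with 3 to 60 N. Pads are 19 mm wide; open, the fingers measure 117 mm over their backs; the gripper's body (75 mm by 190 mm) begins 51 mm behind the grasp point.
Start: joints at [-74.135, 18.392, -4.016, 83.108, 1.295, 78.541, -3.26], TCP at [0.169, 0.628, 0.237] pointing down, gripper open.
Joint ranges: [-163.93, 163.93], [-17.29, 119.83], [-79.2, 71.16], [3.27, 140.29], [-89.18, 269.18], [5.43, 117.66], [-154.24, 154.24]. Speed limits (degrees/s): [147.25, 147.25, 180, 180, 180, 180, 180].

### API

Orientations are given as [roll, pitch, yaw] about the fixed x, y, z axes, in that order (R = Rz(yaw) Ry(pitch) Rx(roll)).
In Python, from cell import telemetry, eyes, env, models gives the robot as it stands. The module is installed in compiled form; this text tells all that it offers.
- The arm moves only by the tool drive_tool, never from a script. Its arguments are lists of equal length, an entry for each row: "angular": the turn, a rotation vector about the tool's x, y, z in rad, a list of three; "delta_pos": the shift along the tool's x, y, z in cm, a list of three; "gripper": the finger opening in cm, from 0 to 8.7. A call has 1 to 20 rows; each row shifts and turns the commanded pose from where the row before left it, along the tool's axes as they then stand; what a row does not reach is not made up. A row lasts 1/10 s, in which the tool goes at most 50 mm and 8.59 degrees, less where a joint would pass 70% of its speed; a pose out of reach is approached as far as the arm can. A call with a gripper value outside its range is refused whole. The fingers move at their own pace and stop on an object; "squeeze" is the grip in N (left out, the last holds). Time passes only in rows, so rows that do not move let the fingers close. It gives the time, the measured TCP pose, the force, the opening and the grip force at its end, in the units of the state.
- telemetry.get_obs(): the state, without advancing time (a new reading comes with each control period).
- eyes.read_camera(name): name is "scene" or "top" or "wrist"; returns a dict with "pixels" (420x560x3 uint8, red, green, blue), "mtx" (3x3 intrinsics, pixels), "origin" and "orientation" of the camera in the world. Camera axes: x right, y down, z forward; pixel columns grow to the right and rows downward; lengths in m; the calibration is good to about 2 mm. A picture is of the moment at which its call begins. There is no depth.
- env.sign_off(): hands the job in; it is judged then, once.
Trained networks look in a picture, given as the dict that the camera call returned (one of the last four; its "shot" number tells which), for a name from the list of things; names that differ only in an ending like _2 or _b are one class to them, and where a whole thing is asked for, a point or a joint stands for the part that bears it (a point fixed in the world has none). Each returns a list of dicts, best first, with "p" (0 to 1); they miss things now and then, are a little off and sometimes report something else, mostly with a low value. They report only what shows in the picture. A call takes as long as a camera call. They do not tell look-alikes from the thing itself.
- models.search_frame(picture, target): "centre" ([column, row] in pixels, amid what is visible of it).
- models.cut_out(picture, target): "pixels" (420x560 bool, what is visible of it) and "centre" ([column, row] in pixels, amid what is visible of it).
The state is a dict: "time_s": time; "qpos": joint angles; "joint_velocities": joint speeds; "effort": joint torques, N m; "tool_pos": TCP position; "tool_rot": TCP orientation; "force": force on the tool from outside, world axes, zero at the start; "wrist_torque": the same for the moment, N m; "grip_width": finger opening in m; "grasp_force": force on a finger pad.
Only numpy, scipy, OpenCV 4.12 (cv2) and the standard library are available. Lean on these libraries where they do the work, as an engineer would, in place of code of your own. Each camera call takes 0.05 s, during which the arm holds its last target. There are 200 camera calls.

### The job

Print the base of every jar that stands here on the base coder, in the order mustard jar, jam jar, square jar (some may be absent): for each, pull up the spring plunger, swing the arm to that jar's own hole (one pip for the mustard jar, two for the jam jar, three for the square jar) and let the pin snap fully home, then hold the jar upright on the middle of the sprung pad, press it down gently, never with more than 40 N, until the pad is fully down for a moment, and stand it upright in the shallow tray. Never press the pad while the arm is unlocked or a jar with the arm in a wrong hole, and leave the food and the pen lying about where they are. Finish with the plunger snapped home in the park hole, the one without a pip.

Things in the scene. Friction and masses are not known exactly. Their poses are not given: they have to be found in the camera images.
- coder: The base coder, a grey bench unit fixed to the table, 245 mm (x) by 206 mm (y); carries index plate, arm, plunger and pad. Origin on the table directly under the arm's pivot; its x axis points from the pivot to the printing pad (away from the robot), z up. The index plate is an aluminium plate on its near part, top 45 mm above the table, with four 14 mm holes in an arc
- pivot (a point): The arm's vertical pivot axis, at the top face of the index plate
- hole0 (a point): Park hole of the index plate (no pip beside it), the one farthest to the robot's left; point at the hole's mouth, 80 mm from the pivot. The locked knob stands straight above its hole
- hole1 (a point): Hole marked with one raised pip, next to the park hole; point at the hole's mouth. Code for the mustard jar
- hole2 (a point): Hole marked with two pips; point at the hole's mouth. Code for the jam jar
- hole3 (a point): Hole marked with three pips, the farthest to the right; point at the hole's mouth. Code for the square jar
- index_arm (a joint): Angle of the steel index arm about the pivot, rad: 0 in the park hole, 0.55 in hole 1, 1.10 in hole 2, 1.65 in hole 3; grows counter-clockwise seen from above (the knob comes from the robot's left across the front to its right). A light friction keeps it where it is left when the pin is out; turns from -0.09 to 1.74
- plunger (a joint): How far the plunger is pulled up, m: 0 fully home (pin 14 mm deep in a hole), 0.024 at most. A spring pulls it down with 5 N at home and 11 N at full pull. The pin (10 mm, round tip) is clear of the plate above 0.015; let go over a hole (within about 2 mm) it snaps in and reads 0; let go between holes it rests on the plate at about 0.014
- knob (a point): Centre of the plunger's black round knob, a vertical cylinder 28 mm across and 32 mm high at the arm's end, 80 mm from the pivot; centre 93 mm above the table when home, its underside 77 mm above the table (a 24 mm boss on the arm below it). Pull it straight up to draw the pin; it moves with arm and plunger
- pad_top (a point): Centre of the top face of the black round printing pad, 76 mm across, on the coder behind the pivot; top 51 mm above the table when up. Moves down as it is pressed
- pad (a joint): How far the sprung pad is pressed down, m: 0 up, 0.008 fully down on its stop. Its spring gives 2.7 N at the start and 7.5 N fully down, then a hard stop; it comes up again by itself. A free-standing jar's weight alone does not press it fully down
- tray: Shallow open steel tray fixed to the table, 260 mm (its x) by 140 mm (its y), walls 4 mm thick and 10 mm high, floor 4 mm thick. Origin at the centre of its underside
- mustard_mid (a point): The mustard jar: glass jar with a white lid, 62 mm across (57 mm at the lid) and 99 mm high, 0.44 kg, the tall one of the three. Origin at the centre of the jar, half-way up; z up along the jar.
- jam_mid (a point): The jam jar: low round amber glass jar with a flat steel lid, 66 mm across (lid 63 mm) and 52 mm high, 0.22 kg. Origin at the centre of the jar, half-way up; z up along the jar.
- honey_mid (a point): The square jar: low amber glass jar, 48 mm square with straight sides up to 36 mm height, above that a round steel lid 44 mm across; 50 mm high in all, 0.16 kg; its x and y axes are square to its sides. Origin at the centre of the jar, half-way up; z up along the jar.
- mustard: The mustard jar; origin at the centre of its base
- jam: The jam jar; origin at the centre of its base
- honey: The square jar; origin at the centre of its base
- garlic: Garlic bulb, 53 mm, a bystander; origin under its centre
- butter: Block of butter, 50x75x26 mm, a bystander
- tomato: Tomato, 57 mm, a bystander
- lemon: Lemon, 71x53x51 mm, a bystander
- marker: White pen with black cap, 135 mm long, a bystander
There are look-alikes about, which are no part of the job. What is shaped like the jam but green or pink is not meant.

How it is judged:
By the outcome, as a careful person would: the job done as asked, in the order asked, and still so for the second after the job is handed in, with the robot touching nothing.
Of mustard, jam, honey only 2 to 3 are there at a start; the rules pass over those that are not, and their reading is None.
At some moment in a run one of jam, honey may be knocked a few centimetres aside while the robot is not near it.
It also fails if it takes over 210 s, if anything falls off the work surface, if the arm or the gripper's body presses on something with over 40 N, if the wrist force passes 120 N, or if a joint passes its speed limit or range.

## Working session

There is one attempt and no reset: what is moved stays moved. The work goes in short steps, Python scripts to look and compute and a tool call to move; the robot and the scene stay as the last step left them, time stands still between calls to the robot, and variables do not carry over. Pictures are saved under pics/ and viewed, at most 14 in all, crops included, and the job is handed in when it is done.

Besides the shell and the picture viewer there is one more tool, called after "Request:" as a command line: name --argument value ..., lists and objects as JSON in quotes. drive_tool: Moves the arm, as the interface text tells. Its arguments: {"type":"object","properties":{"angular":{"type":"array","items":{"type":"array","items":{"type":"number"}}},"delta_pos":{"type":"array","items":{"type":"array","items":{"type":"number"}}},"gripper":{"type":"array","items":{"type":"number"}},"squeeze":{"type":"number"}},"required":["angular","delta_pos","gripper"]}

```bash
mkdir -p pics; cat > h.py <<'E'
import numpy as np, cv2
from cell import telemetry, eyes, env, models
from scipy.spatial.transform import Rotation as R
def rot(o):
    o=np.array(o,float)
    if o.shape==(3,3): return o
    if o.size==3: return R.from_euler('xyz',o,degrees=True).as_matrix()
    return R.from_quat(o).as_matrix()
def save(p,name,s=1.0,crop=None):
    im=p["pixels"][:,:,::-1].copy()
    if crop: im=im[crop[1]:crop[3],crop[0]:crop[2]]
    cv2.imwrite("pics/"+name,cv2.resize(im,None,fx=s,fy=s,interpolation=cv2.INTER_CUBIC))
def ray(p,c,z):
    d=rot(p["orientation"])@np.linalg.solve(np.array(p["mtx"]),[c[0],c[1],1.])
    o=np.array(p["origin"]); return o+d*(z-o[2])/d[2]
def proj(p,X):
    v=np.array(p["mtx"])@(rot(p["orientation"]).T@(np.array(X)-np.array(p["origin"]))); return v[:2]/v[2]
def st():
    s=telemetry.get_obs(); 
    for k in("time_s","tool_pos","tool_rot","force","grip_width","grasp_force","qpos"): print(k,np.round(s[k],4))
E
python3 - <<'E'
from h import *
st(); print(env.finger_overhang)
for n in("top","scene"):
    p=eyes.read_camera(n); save(p,n+"0.png",1.42); print(n,np.round(p["origin"],3),p["orientation"])
    for t,z in [("coder",.045),("knob",.093),("pad_top",.051),("hole0",.045),("hole1",.045),("hole2",.045),("hole3",.045),("pivot",.045),("tray",.004),("mustard_mid",.05),("jam_mid",.026),("honey_mid",.025),("garlic",.025),("butter",.013),("tomato",.028),("lemon",.025),("marker",.008)]:
        print(t,[(round(d["p"],2),np.round(d["centre"]).tolist(),np.round(ray(p,d["centre"],z)[:2],3).tolist()) for d in models.search_frame(p,t)[:4]])
E
```

```text
time_s 0.0
tool_pos [0.1688 0.6272 0.2355]
tool_rot [-1.798895e+02  8.300000e-03  1.649398e+02]
force [-0.7044 -0.2361 -0.1337]
grip_width 0.0869
grasp_force 0.0
qpos [-74.1342  18.4401  -4.0139  83.1743   1.297   78.5415  -3.2629]
0.014
top [0.363 0.052 1.26 ] [-169.65306243    0.18068951  -91.31490269]
coder [(0.86, [241.0, 227.0], [0.522, 0.161]), (0.45, [321.0, 273.0], [0.383, -0.073])]
knob [(0.59, [216.0, 241.0], [0.479, 0.228]), (0.16, [331.0, 184.0], [0.637, -0.108])]
pad_top [(0.88, [242.0, 202.0], [0.596, 0.156])]
hole0 [(0.86, [244.0, 228.0], [0.521, 0.151]), (0.58, [358.0, 164.0], [0.71, -0.201])]
hole1 [(0.86, [244.0, 228.0], [0.521, 0.151]), (0.58, [358.0, 164.0], [0.71, -0.201])]
hole2 [(0.86, [244.0, 228.0], [0.521, 0.151]), (0.58, [358.0, 164.0], [0.71, -0.201])]
hole3 [(0.86, [244.0, 228.0], [0.521, 0.151]), (0.58, [358.0, 164.0], [0.71, -0.201])]
pivot [(0.9, [240.0, 227.0], [0.522, 0.162])]
tray [(0.87, [382.0, 220.0], [0.539, -0.27])]
mustard_mid [(0.61, [175.0, 263.0], [0.421, 0.352]), (0.58, [328.0, 185.0], [0.644, -0.104]), (0.21, [239.0, 229.0], [0.516, 0.166
[... 976 characters left out ...]
471, 0.182])]
pivot [(0.7, [236.0, 267.0], [0.485, 0.179]), (0.59, [225.0, 233.0], [0.595, 0.16])]
tray [(0.82, [390.0, 211.0], [0.529, -0.266])]
mustard_mid [(0.63, [315.0, 188.0], [0.65, -0.111])]
jam_mid [(0.97, [355.0, 244.0], [0.447, -0.095]), (0.76, [192.0, 211.0], [0.733, 0.195]), (0.67, [304.0, 224.0], [0.56, -0.026]), (0.51, [391.0, 210.0], [0.511, -0.251])]
honey_mid [(0.36, [238.0, 269.0], [0.496, 0.17])]
garlic [(0.88, [368.0, 272.0], [0.363, -0.068]), (0.68, [159.0, 332.0], [0.416, 0.359])]
butter [(0.68, [335.0, 177.0], [0.718, -0.222])]
tomato [(0.8, [300.0, 180.0], [0.731, -0.113])]
lemon [(0.56, [271.0, 181.0], [0.77, -0.042])]
marker [(0.69, [159.0, 334.0], [0.424, 0.361])]
```

View pics/top0.png

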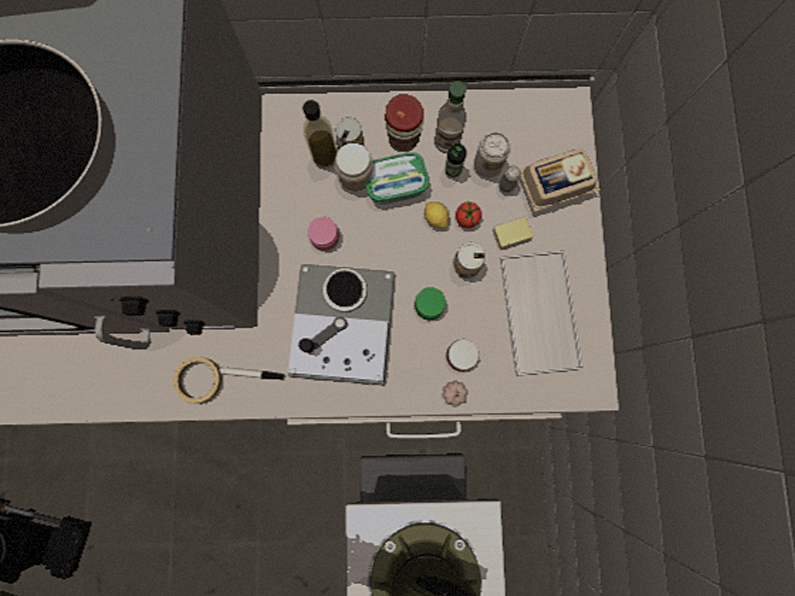

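View pics/scene0.png

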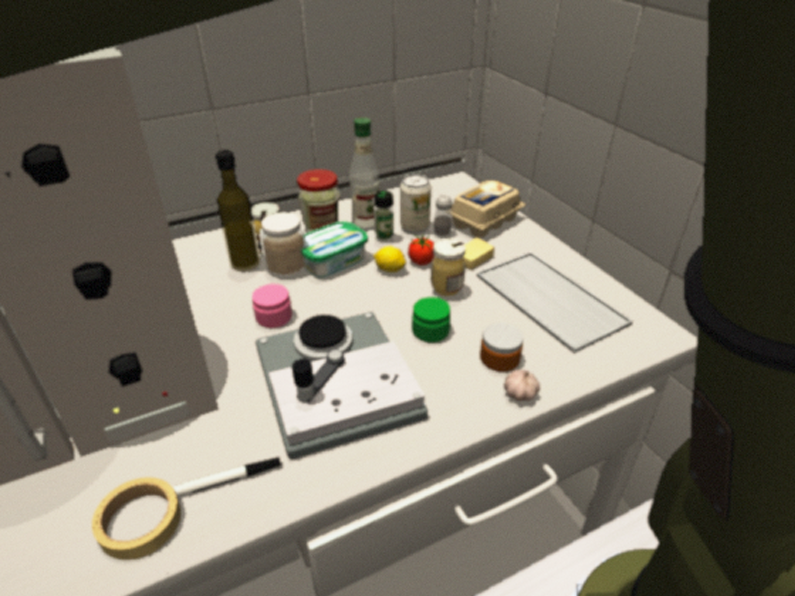

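The scene has a mustard jar at about (0.645, -0.108) and an amber jam jar at (0.446, -0.097). There is no square jar; the green and pink jars are look-alikes. The coder's knob is in the park hole, around pixel (307,345), and the pad is at (345,289). I'll move over the coder for a close look.

Request:
drive_tool --angular '[[0,0,0],[0,0,0],[0,0,0],[0,0,0],[0,0,0],[0,0,0],[0,0,0],[0,0,0],[0,0,0],[0,0,0],[0,0,0],[0,0,0]]' --delta_pos '[[-3.1,-3.1,-1.5],[-3.1,-3.1,-1.5],[-3.1,-3.1,-1.5],[-3.1,-3.1,-1.5],[-3.1,-3.1,-1.5],[-3.1,-3.1,-1.5],[-3.1,-3.1,-1.5],[-3.1,-3.1,-1.5],[-3.1,-3.1,-1],[-3.1,-3.1,0],[-3.1,-3.1,0],[0,0,0]]' --gripper '[6,6,6,6,6,6,6,6,6,6,6,6]' --squeeze 25

```text
time_s: 3.0
tool_pos: [0.4129, 0.2033, 0.3674]
tool_rot: [180.0, 0.1, 164.3]
force: [0.1, 0.6, 0.3]
grip_width: 0.0601
grasp_force: 0.0
```

```bash
cat >> h.py <<'E'
def delta(target,s=None):
    "tool-frame shift in cm and current yaw"
    s=s or telemetry.get_obs(); Rm=rot(s["tool_rot"])
    return np.round(Rm.T@(np.array(target)-np.array(s["tool_pos"]))*100,2)
E
python3 - <<'E'
from h import *
st()
p=eyes.read_camera("wrist"); save(p,"w1.png",1.42); print(np.round(p["origin"],3),np.round(p["orientation"],2))
for t,z in [("coder",.045),("knob",.093),("pad_top",.051),("hole0",.045),("pivot",.045)]:
    print(t,[(round(d["p"],2),np.round(d["centre"]).tolist(),np.round(ray(p,d["centre"],z)[:2],3).tolist()) for d in models.search_frame(p,t)[:4]])
E
```

```text
time_s 3.0
tool_pos [0.4129 0.2033 0.3674]
tool_rot [1.799908e+02 1.377000e-01 1.642897e+02]
force [0.1233 0.5685 0.261 ]
grip_width 0.0601
grasp_force 0.0
qpos [-49.6315  -7.7947  17.8305  96.3564   2.4761  90.9676  42.3804]
[0.335 0.225 0.515] [ 1.6312e+02 -8.0000e-02  7.4310e+01]
coder [(0.67, [276.0, 222.0], [0.491, 0.182]), (0.38, [47.0, 248.0], [0.432, -0.201]), (0.19, [302.0, 212.0], [0.487, 0.228])]
knob [(0.59, [303.0, 210.0], [0.469, 0.23])]
pad_top []
hole0 [(0.88, [270.0, 222.0], [0.489, 0.173])]
pivot [(0.83, [271.0, 218.0], [0.484, 0.176]), (0.59, [304.0, 212.0], [0.488, 0.231])]
```

View pics/w1.png

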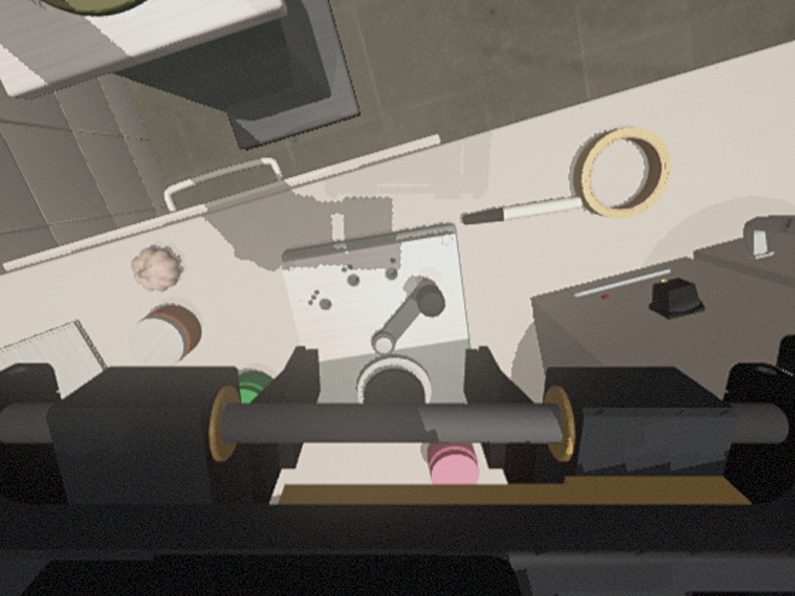

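The wrist view shows three free holes near (392,273), (353,280) and (325,304), the knob at (430,298) and the pivot at (383,342). I'll fit the coder's pose to these.

```bash
python3 - <<'E'
from h import *
from scipy.optimize import least_squares
p=eyes.read_camera("wrist"); save(p,"w2.png",5,(180,150,330,270))
s=1.42
H=[ray(p,np.array(c)/s,.045)[:2] for c in[(392,273),(353,280),(325,304)]]
print(np.round(H,4)); print("pv",ray(p,np.array((383,342))/s,.06)," knobtop",ray(p,np.array((431,296))/s,.105))
# circle r=.08 through holes with angles a0, +.55,+1.1
def f(v):
    return np.concatenate([np.array([v[0]+.08*np.cos(v[2]+.55*k),v[1]+.08*np.sin(v[2]+.55*k)])-H[k-1] for k in(1,2,3)])
r=least_squares(f,[.52,.16,2.2]);print(r.x,np.degrees(r.x[2]),np.abs(r.fun).max()); v=r.x
for k in range(4): print("hole",k,v[:2]+.08*np.array([np.cos(v[2]+.55*k),np.sin(v[2]+.55*k)]))
t=eyes.read_camera("top"); save(t,"t2.png",6,(195,180,285,275))
sc=eyes.read_camera("scene"); 
E
```

```text
[[0.4385 0.2047]
 [0.4351 0.1603]
 [0.454  0.1215]]
pv [0.51018272 0.17514354 0.06      ]  knobtop [0.45738026 0.23958068 0.105     ]
[0.51344182 0.17545315 2.2263943 ] 127.5629969368364 0.0007244744403147041
hole 0 [0.46467116 0.23886783]
hole 1 [0.43871759 0.20402392]
hole 2 [0.43480401 0.16075303]
hole 3 [0.45408472 0.12181795]
```

View pics/w2.png

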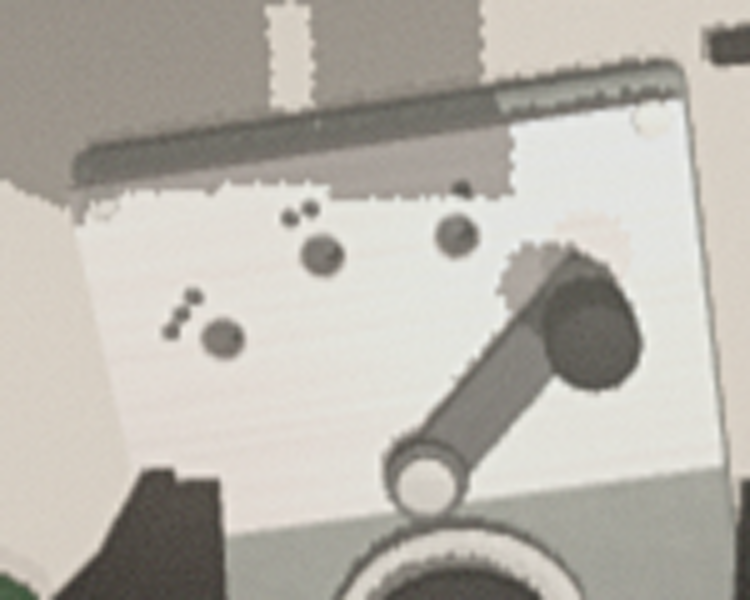

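View pics/t2.png

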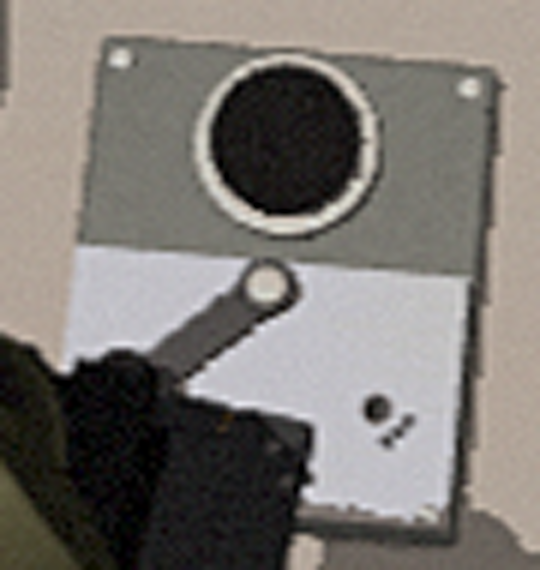

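```bash
python3 - <<'E'
from h import *
from scipy.optimize import least_squares
w=eyes.read_camera("wrist"); t=eyes.read_camera("top"); s=eyes.read_camera("scene")
W=lambda u,v:((u+.5)/5-.5+180,(v+.5)/5-.5+150)
T=lambda u,v:((u+.5)/6-.5+195,(v+.5)/6-.5+180)
Q=lambda u,v:((u+.5)/1.42-.5,(v+.5)/1.42-.5)
def fit(obs):
    H=[(k,ray(p,c,.045)[:2]) for p,k,c in obs]
    def f(v): return np.concatenate([v[:2]+.08*np.array([np.cos(v[2]+.55*k),np.sin(v[2]+.55*k)])-h for k,h in H])
    r=least_squares(f,[.52,.16,2.2]); print(np.round(r.x,4),np.round(r.fun*1000,1)); return r.x
print("wrist");fit([(w,1,W(457,235)),(w,2,W(323,255)),(w,3,W(223,338))])
print("top");v=fit([(t,1,Q(326,361)),(t,2,Q(347,362)),(t,3,Q(366,352)),(t,3,T(376,408))])
print("scene");fit([(s,1,Q(337,402)),(s,2,Q(365,394)),(s,3,Q(387,377))])
print("pad top",ray(t,T(287,135),.051),ray(s,Q(322,331),.051))
print("pivbolt z.045/.065",ray(t,T(268,284),.065),ray(w,W(427,487),.065))
print("knob top .109",ray(t,Q(307,344),.109), ray(w,W(594,330),.109), ray(s,Q(303,369),.109))
print("edges",[np.round(ray(t,T(*c),.045)[:2],4) for c in[(107,38),(495,70),(77,245),(470,273)]])
E
```

```text
wrist
[0.5178 0.1644 2.2057] [ 0.  -0.  -0.1 -0.   0.   0.1]
top
[0.5187 0.1666 2.243 ] [ 0.1 -0.4  0.  -0.2  0.2  0.8 -0.3 -0.2]
scene
[0.5171 0.1617 2.1757] [ 0.8  0.4 -1.1 -1.6  0.3  1.2]
pad top [0.59701589 0.15438782 0.051     ] [0.5878397 0.1585211 0.051    ]
pivbolt z.045/.065 [0.52050375 0.1630517  0.065     ] [0.51683034 0.16502945 0.065     ]
knob top .109 [0.47336977 0.22423634 0.109     ] [0.46481751 0.22957028 0.109     ] [0.46164869 0.23009587 0.109     ]
edges [array([0.6502, 0.2455]), array([0.6291, 0.0498]), array([0.5449, 0.2598]), array([0.5263, 0.0646])]
```

```bash
python3 - <<'E'
from h import *
w=eyes.read_camera("wrist"); t=eyes.read_camera("top"); s=eyes.read_camera("scene")
Q=lambda u,v:((u+.5)/1.42-.5,(v+.5)/1.42-.5)
print("scene bottom corner z0",[ray(s,Q(*c),0) for c in[(215,407),(85,450),(172,232)]])
print("top",[ (z,np.round(ray(t,Q(257,325),z)[:2],3)) for z in(0,.1,.2,.3)])
# upper corner, wrist x scene triangulation: try z
for z in(.1,.2,.3,.4): print(z,np.round(ray(w,Q(533,300),z)[:2],3))
E
```

```text
scene bottom corner z0 [array([0.55631914, 0.34493806, 0.        ]), array([0.55981164, 0.52281665, 0.        ]), array([1.10378916, 0.30857609, 0.        ])]
top [(0, array([0.528, 0.349])), (0.1, array([0.515, 0.326])), (0.2, array([0.502, 0.302])), (0.3, array([0.488, 0.279]))]
0.1 [0.49  0.337]
0.2 [0.452 0.311]
0.3 [0.414 0.286]
0.4 [0.376 0.26 ]
```

Request:
drive_tool --angular '[[0,0,0.1323],[0,0,0.1323],[0,0,0.1323],[0,0,0.1323],[0,0,0.1323],[0,0,0],[0,0,0],[0,0,0],[0,0,0],[0,0,0],[0,0,0]]' --delta_pos '[[0,0,0],[0,0,0],[0,0,0],[0,0,0],[0,0,0],[-0.34,1.54,3.5],[-0.34,1.54,3.5],[-0.34,1.54,4],[-0.34,1.54,4],[0,0,3],[0,0,0]]' --gripper '[6,6,6,6,6,6,6,6,6,6,6]'

```text
time_s: 4.85
tool_pos: [0.4643, 0.2345, 0.182]
tool_rot: [-179.5, -0.0, 127.0]
force: [-0.3, 0.1, 0.3]
grip_width: 0.0602
grasp_force: 0.0
```

```bash
python3 - <<'E'
from h import *
print(delta([.4705,.2289,.096]))
w=eyes.read_camera("wrist"); save(w,"w3.png",1.3)
print(w["orientation"],w["origin"],[(d["p"],d["centre"],ray(w,d["centre"],.1)) for d in models.search_frame(w,"knob")])
print(proj(w,[.4705,.2289,.109]),proj(w,[.4705,.2289,.077]))
E
```

```text
[-0.82  0.23  8.59]
[163.30241938   0.49204988  37.06161309] [0.41692485 0.29900963 0.33017072] []
[278.66108383 237.64455073] [278.62129856 224.16143504]
```

View pics/w3.png

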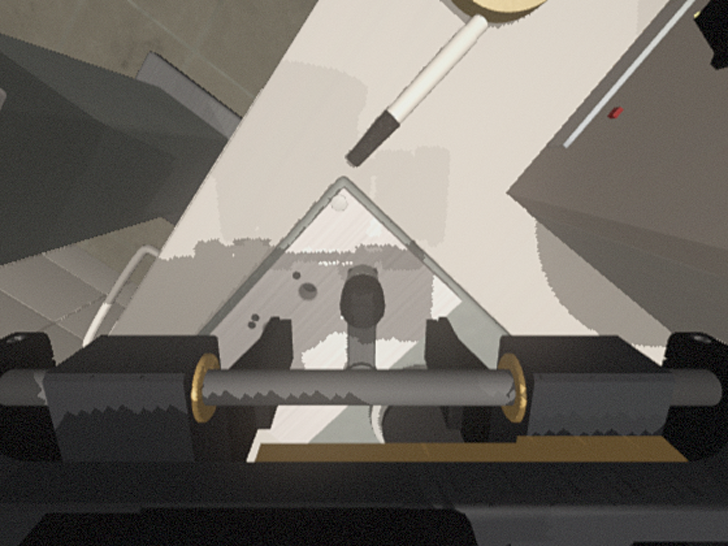

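Knob top is at (362,304) in the picture, within 2 mm of prediction. Next I'll lower onto it and close gently.

Request:
drive_tool --angular '[[0,0,0],[0,0,0],[0,0,0],[0,0,0],[0,0,0],[0,0,0],[0,0,0],[0,0,0],[0,0,0]]' --delta_pos '[[-0.7,0.23,2.5],[0,0,3],[0,0,3.2],[0,0,0],[0,0,0],[0,0,0],[0,0,0],[0,0,0],[0,0,0]]' --gripper '[6,6,6,6,2.4,2.4,2.4,2.4,2.4]' --squeeze 8

```text
time_s: 5.85
tool_pos: [0.4723, 0.2313, 0.1002]
tool_rot: [-179.9, -0.0, 127.0]
force: [-5.4, -4.0, 3.7]
grip_width: 0.0293
grasp_force: 2.9
```

```bash
python3 - <<'E'
from h import *
st()
E
```

```text
time_s 5.85
tool_pos [0.4723 0.2313 0.1002]
tool_rot [-1.798908e+02 -1.840000e-02  1.270428e+02]
force [-5.4019 -3.9653  3.7317]
grip_width 0.0293
grasp_force 2.905
qpos [-44.9303   9.9554  17.424  110.4562  -3.4209  60.1917  10.9974]
```

Request:
drive_tool --angular '[[0,0,0],[0,0,0],[0,0,0],[0,0,0]]' --delta_pos '[[0,0,0],[0,0,0],[0,0,0],[0,0,0]]' --gripper '[2.4,2.4,2.4,2.4]' --squeeze 8

```text
time_s: 6.25
tool_pos: [0.4719, 0.231, 0.0999]
tool_rot: [-179.8, -0.0, 127.0]
force: [-4.8, -2.2, 6.4]
grip_width: 0.0275
grasp_force: 8.0
```

Request:
drive_tool --angular '[[0,0,0],[0,0,0],[0,0,0],[0,0,0],[0,0,0],[0,0,0],[0,0,0]]' --delta_pos '[[0,0,0],[0,0,0],[0,-0.1,-0.5],[0,0,-0.5],[0,0,-0.5],[0,0,-0.6],[0,0,0]]' --gripper '[2.4,2.4,2.4,2.4,2.4,2.4,2.4]' --squeeze 28

```text
time_s: 6.95
tool_pos: [0.4719, 0.2309, 0.1205]
tool_rot: [-180.0, -0.0, 127.0]
force: [0.3, -0.6, -10.5]
grip_width: 0.0274
grasp_force: 28.0
```

```bash
python3 - <<'E'
from h import *
st()
s=eyes.read_camera("scene"); save(s,"s4.png",4,(165,210,345,340))
E
```

```text
time_s 6.95
tool_pos [0.4719 0.2309 0.1205]
tool_rot [-1.799524e+02 -1.800000e-03  1.270248e+02]
force [  0.3476  -0.5876 -10.5189]
grip_width 0.0274
grasp_force 27.9994
qpos [-45.1177   8.5057  17.4945 109.4711  -2.867   62.488   10.5481]
```

View pics/s4.png

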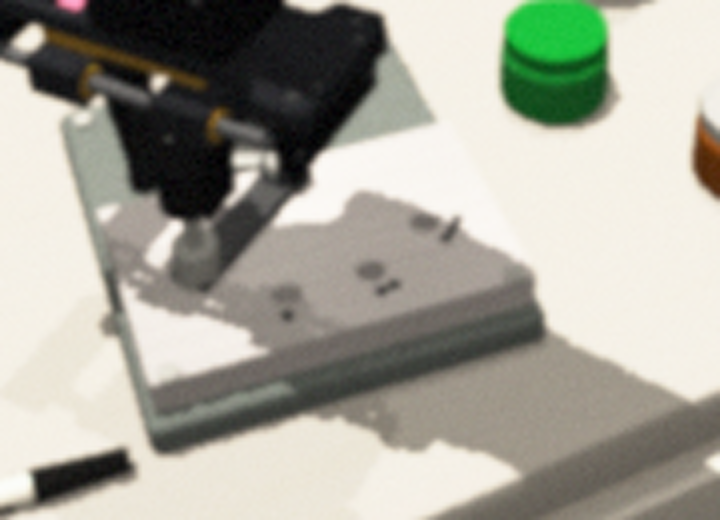

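Request:
drive_tool --angular '[[0,0,-0.11],[0,0,-0.11],[0,0,-0.11],[0,0,-0.11],[0,0,-0.11],[0,0,0],[0,0,0]]' --delta_pos '[[-0.033,-0.879,0],[-0.033,-0.879,0],[-0.033,-0.879,0],[-0.033,-0.879,0],[-0.033,-0.879,0],[0,0,0],[0,0,0]]' --gripper '[2.4,2.4,2.4,2.4,2.4,2.4,2.4]' --squeeze 28

```text
time_s: 7.7
tool_pos: [0.4441, 0.1971, 0.1199]
tool_rot: [-179.9, -0.1, 158.4]
force: [-3.9, -1.0, -10.7]
grip_width: 0.0275
grasp_force: 28.0
```

```bash
python3 - <<'E'
from h import *
st()
print(delta([.4437,.1945,.0999]))
E
```

```text
time_s 7.7
tool_pos [0.4441 0.1971 0.1199]
tool_rot [-1.799081e+02 -1.286000e-01  1.583970e+02]
force [ -3.8734  -1.0057 -10.6897]
grip_width 0.0275
grasp_force 27.9993
qpos [-42.6461   3.7663  16.2038 114.5163  -1.2281  62.0264  42.5007]
[-0.06 -0.25  2.  ]
```

Request:
drive_tool --angular '[[0,0,0],[0,0,0],[0,0,0],[0,0,0],[0,0,0]]' --delta_pos '[[0,0,0.5],[0,0,0.4],[0,0,0.3],[0,0,0],[0,0,0]]' --gripper '[2.4,2.4,2.4,2.4,2.4]'

```text
time_s: 8.2
tool_pos: [0.444, 0.1967, 0.1074]
tool_rot: [-179.8, -0.1, 158.5]
force: [-4.7, -2.2, -9.6]
grip_width: 0.0274
grasp_force: 28.0
```

Request:
drive_tool --angular '[[0,0,0],[0,0,0],[0,0,0],[0,0,0]]' --delta_pos '[[0,0,0.4],[0,0,0.35],[0,0,0],[0,0,0]]' --gripper '[2.4,2.4,2.4,2.4]'

```text
time_s: 8.6
tool_pos: [0.4439, 0.1965, 0.1002]
tool_rot: [-179.8, -0.1, 158.5]
force: [-5.5, -3.3, -8.6]
grip_width: 0.0273
grasp_force: 28.0
```

Request:
drive_tool --angular '[[0,0,0],[0,0,0],[0,0,0],[0,0,0],[0,0,0],[0,0,0]]' --delta_pos '[[0,0,0.2],[0,0,0.1],[0,0,0],[0,0,0],[0,0,0],[0,0,0]]' --gripper '[2.4,2.4,2.4,4.5,4.5,4.5]'

```text
time_s: 9.2
tool_pos: [0.4482, 0.1986, 0.1]
tool_rot: [179.7, 0.3, 158.6]
force: [0.6, 0.2, -0.4]
grip_width: 0.042
grasp_force: 0.0
```

Request:
drive_tool --angular '[[0,0,0],[0,0,0],[0,0,0],[0,0,0],[0,0,0],[0,0,0]]' --delta_pos '[[0,0,-2],[0,0,-3],[0,0,-4],[0,0,-4],[0,0,-4],[0,0,0]]' --gripper '[6,6,6,6,6,6]'

```text
time_s: 9.8
tool_pos: [0.4496, 0.1992, 0.2755]
tool_rot: [179.3, 0.5, 158.5]
force: [0.3, -0.2, 0.3]
grip_width: 0.0599
grasp_force: 0.0
```

```bash
python3 - <<'E'
from h import *
st()
w=eyes.read_camera("wrist"); s=eyes.read_camera("scene"); save(s,"s5.png",4,(165,210,345,340)); save(w,"w5.png",1.3)
c=np.array([.5178,.1644])
for a in (2.2057+.55,2.176+.55):
  k=c+.08*np.array([np.cos(a),np.sin(a)])
  print([np.round((proj(s,[*k,z])-[165,210])*4) for z in(.109,.109+.014)],[np.round(proj(w,[*k,z])*1.3) for z in(.109,.123)])
for n in("mustard_mid","jam_mid"):
  print(n,[(round(d["p"],2),np.round(ray(s,d["centre"],.05 if n[0]=="m" else .026),3)) for d in models.search_frame(s,n)[:4]])
E
```

```text
time_s 9.8
tool_pos [0.4496 0.1992 0.2755]
tool_rot [179.3096   0.53   158.5378]
force [ 0.2667 -0.208   0.333 ]
grip_width 0.0599
grasp_force 0.0
qpos [-43.3711  -3.1406  15.8458 102.7021   0.8181  79.4516  40.8559]
[array([278., 198.]), array([276., 177.])] [array([347., 251.]), array([347., 255.])]
[array([273., 199.]), array([271., 177.])] [array([350., 251.]), array([350., 255.])]
mustard_mid [(0.83, array([ 0.644, -0.112,  0.05 ]))]
jam_mid [(0.71, array([ 0.45 , -0.095,  0.026])), (0.59, array([0.717, 0.2  , 0.026])), (0.56, array([ 0.562, -0.027,  0.026]))]
```

View pics/s5.png

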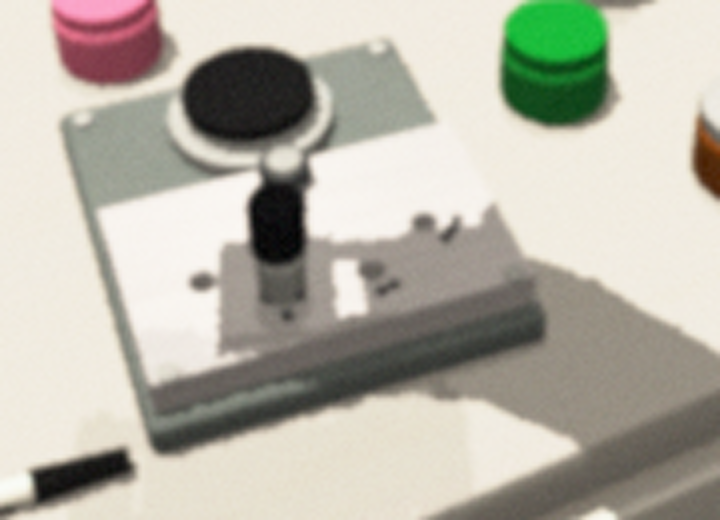

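Knob sits over the one-pip hole and its top is at (277,195), as predicted for fully home. Next is the mustard jar.

Request:
drive_tool --angular '[[0,0,-0.125],[0,0,-0.125],[0,0,-0.125],[0,0,0],[0,0,0],[0,0,0],[0,0,0],[0,0,0],[0,0,0],[0,0,0],[0,0,0],[0,0,0]]' --delta_pos '[[0,0,0],[0,0,0],[0,0,0],[-2.43,-3.86,0],[-2.43,-3.86,0],[-2.43,-3.86,0],[-2.43,-3.86,0],[-2.43,-3.86,0],[-2.43,-3.86,0],[-2.43,-3.86,0],[-2.43,-3.86,0],[0,0,0]]' --gripper '[8.7,8.7,8.7,8.7,8.7,8.7,8.7,8.7,8.7,8.7,8.7,8.7]'

```text
time_s: 11.2
tool_pos: [0.6402, -0.1195, 0.2651]
tool_rot: [-179.6, -0.2, 179.5]
force: [0.1, -0.3, 0.3]
grip_width: 0.0869
grasp_force: 0.0
```

```bash
python3 - <<'E'
from h import *
st()
w=eyes.read_camera("wrist"); save(w,"w6.png",1.3)
t=eyes.read_camera("top")
for p in(w,t):
  for n,z in(("mustard_mid",.05),):
    for d in models.cut_out(p,n)[:2]:
      ys,xs=np.nonzero(d["pixels"]); print(round(d["p"],2),d["centre"],ray(p,d["centre"],z),xs.min(),xs.max(),ys.min(),ys.max())
print(proj(w,[.644,-.109,.099]),proj(w,[.644,-.109,0]))
E
```

```text
time_s 11.2
tool_pos [ 0.6402 -0.1195  0.2651]
tool_rot [-179.6247   -0.1864  179.4974]
force [ 0.0562 -0.3188  0.3101]
grip_width 0.0869
grasp_force 0.0
qpos [-18.5227  19.978   34.8867  81.5603 -10.9655  82.0707 105.7607]
0.83 [286.3, 197.4] [ 0.65159853 -0.10697997  0.05      ] 259 311 164 226
0.69 [327.3, 182.6] [ 0.6510994  -0.10241972  0.05      ] 320 332 172 193
[285.72644902 201.62952754] [283.82407496 183.31292267]
```

View pics/w6.png

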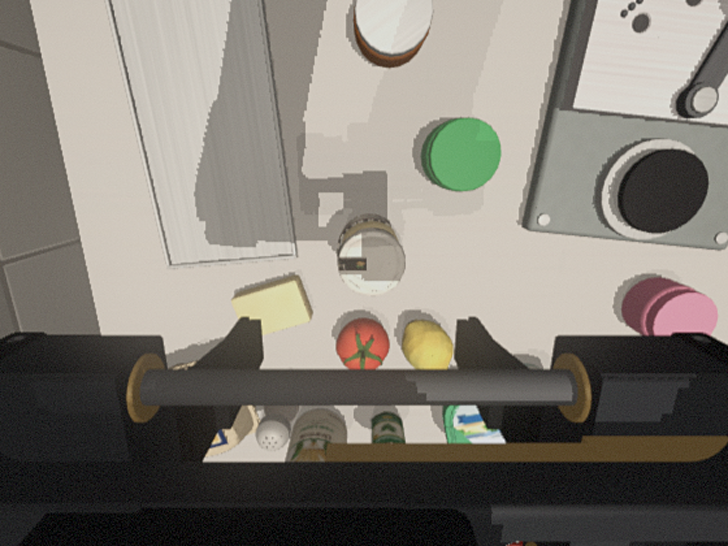

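Lid centre is at (372,263), so the mustard jar is at (0.644, -0.109), as predicted. Lowering over it.

Request:
drive_tool --angular '[[0,0,0],[0,0,0],[0,0,0],[0,0,0],[0,0,0],[0,0,0]]' --delta_pos '[[-0.38,1.05,2],[0,0,4],[0,0,4],[0,0,4],[0,0,1.5],[0,0,0]]' --gripper '[8.7,8.7,8.7,8.7,8.7,8.7]'

```text
time_s: 12.0
tool_pos: [0.6421, -0.099, 0.1111]
tool_rot: [179.9, -0.2, -179.8]
force: [-0.5, 0.7, 1.5]
grip_width: 0.0869
grasp_force: 0.0
```

```bash
python3 - <<'E'
from h import *
st(); print(delta([.644,-.109,.055]))
w=eyes.read_camera("wrist")
for c in[(663,190)]: print("pad",ray(w,np.array(c)/1.3,.051))
E
```

```text
time_s 12.0
tool_pos [ 0.6421 -0.099   0.1111]
tool_rot [ 179.9352   -0.2439 -179.8346]
force [-0.5376  0.6563  1.4864]
grip_width 0.0869
grasp_force 0.0
qpos [-18.4838  25.7148  32.2337  92.4228 -14.6485  66.3749 107.3226]
[-0.21 -1.01  5.6 ]
pad [0.57850245 0.05995318 0.051     ]
```

Request:
drive_tool --angular '[[0,0,0],[0,0,0],[0,0,0],[0,0,0],[0,0,0],[0,0,0],[0,0,0]]' --delta_pos '[[-0.1,-0.5,0],[-0.1,-0.5,0],[0,0,0],[0,0,1.5],[0,0,2],[0,0,2],[0,0,0]]' --gripper '[8.7,8.7,8.7,8.7,8.7,8.7,8.7]'

```text
time_s: 12.75
tool_pos: [0.6431, -0.1102, 0.0541]
tool_rot: [179.9, -0.4, -180.0]
force: [-0.7, 0.4, 0.3]
grip_width: 0.0868
grasp_force: 0.0
```

Request:
drive_tool --angular '[[0,0,0],[0,0,0],[0,0,0],[0,0,0],[0,0,0],[0,0,0]]' --delta_pos '[[0,0,0],[0,0,0],[0,0,0],[0,0,0],[0,0,0],[0,0,0]]' --gripper '[8.7,5.6,5.6,5.6,5.6,5.6]' --squeeze 10

```text
time_s: 13.35
tool_pos: [0.6461, -0.1103, 0.0585]
tool_rot: [179.9, 0.0, -179.9]
force: [-1.0, 2.0, 0.9]
grip_width: 0.0589
grasp_force: 4.9
```

Request:
drive_tool --angular '[[0,0,0],[0,0,0],[0,0,0]]' --delta_pos '[[0,0,0],[0,0,0],[0,0,0]]' --gripper '[5.6,5.6,5.6]' --squeeze 10

```text
time_s: 13.65
tool_pos: [0.6461, -0.1103, 0.0584]
tool_rot: [179.9, 0.0, -179.9]
force: [-0.8, 2.8, 3.6]
grip_width: 0.0581
grasp_force: 10.0
```

```bash
python3 - <<'E'
from h import *
st()
w=eyes.read_camera("wrist"); s=eyes.read_camera("scene"); 
a=cv2.resize(w["pixels"][:,:,::-1],(560,420)); b=cv2.resize(s["pixels"][120:300,200:440,::-1],(560,420))
cv2.imwrite("pics/m7.png",np.vstack([a[120:400],b])[:, :][:600])
E
```

```text
time_s 13.65
tool_pos [ 0.6461 -0.1103  0.0584]
tool_rot [ 1.799436e+02  2.750000e-02 -1.799332e+02]
force [-0.8412  2.7823  3.641 ]
grip_width 0.0581
grasp_force 10.0003
qpos [-16.5589  29.3426  31.2093  94.1495 -16.9074  61.2364 109.6645]
```

View pics/m7.png

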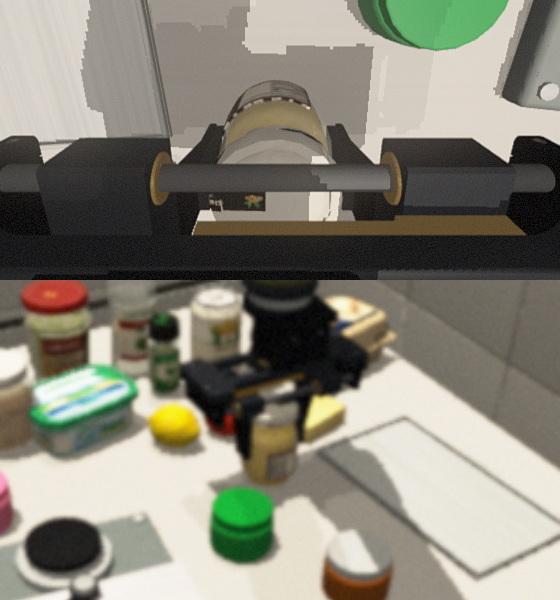

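Request:
drive_tool --angular '[[0,0,0],[0,0,0],[0,0,0],[0,0,0],[0,0,0],[0,0,0],[0,0,0],[0,0,0],[0,0,0]]' --delta_pos '[[0,0,0],[0,0,0],[0,0,-0.5],[0,0,-1],[0,0,-3],[0,0,-4],[0,0,-4],[0,0,-1.5],[0,0,0]]' --gripper '[5,5,5,5,5,5,5,5,5]' --squeeze 30

```text
time_s: 14.65
tool_pos: [0.6469, -0.1122, 0.2004]
tool_rot: [-180.0, 0.3, 180.0]
force: [-0.3, -0.3, -4.1]
grip_width: 0.0581
grasp_force: 30.0
```

```bash
python3 - <<'E'
from h import *
st()
t=eyes.read_camera("top"); s=eyes.read_camera("scene")
for p in(t,s):
  for d in models.cut_out(p,"pad_top")[:1]:
    c=np.array(d["centre"]); g=cv2.cvtColor(p["pixels"],cv2.COLOR_RGB2GRAY)
    m=(g<60).astype(np.uint8); n,l,stt,cen=cv2.connectedComponentsWithStats(m)
    i=np.argmin([np.hypot(*(cen[k]-c))+ (1e3 if stt[k,4]<100 else 0) for k in range(1,n)])+1
    cn,_=cv2.findContours((l==i).astype(np.uint8),cv2.RETR_EXTERNAL,cv2.CHAIN_APPROX_NONE)
    e=cv2.fitEllipse(cn[0]); print(c,e,ray(p,e[0],.051))
E
```

```text
time_s 14.65
tool_pos [ 0.6469 -0.1122  0.2004]
tool_rot [-179.9535    0.2643  179.9969]
force [-0.2539 -0.3223 -4.0624]
grip_width 0.0581
grasp_force 29.9895
qpos [-18.431   22.1542  33.883   86.3283 -12.5834  75.0721 106.6793]
[242.3 203.4] ((242.15940856933594, 203.0276641845703), (23.490095138549805, 24.244461059570312), 147.0071563720703) [0.59415611 0.15518026 0.051     ]
[225.5 232.7] ((226.74737548828125, 233.58474731445312), (21.490135192871094, 31.352569580078125), 83.73041534423828) [0.58565684 0.15905535 0.051     ]
```

Request:
drive_tool --angular '[[0,0,0],[0,0,0],[0,0,0],[0,0,0],[0,0,0],[0,0,0],[0,0,0],[0,0,0]]' --delta_pos '[[1,2,0],[2,4,0],[2,4,0],[2,4,0],[1,2.2,0],[0,0,0],[0,0,0],[0,0,0]]' --gripper '[5,5,5,5,5,5,5,5]'

```text
time_s: 15.65
tool_pos: [0.5655, 0.0493, 0.1971]
tool_rot: [-179.9, -0.1, 179.9]
force: [0.9, -0.2, -4.4]
grip_width: 0.0577
grasp_force: 30.0
```

```bash
python3 - <<'E'
from h import *
st()
p=eyes.read_camera("wrist"); save(p,"w8.png",1.3)
print([np.round(proj(p,x)*1.3) for x in([.594,.156,.051],[.5178,.1644,.065],[.4574,.112,.045])])
for d in models.cut_out(p,"pad_top")[:2]: print(d["p"],np.array(d["centre"])*1.3,ray(p,d["centre"],.051))
E
```

```text
time_s 15.65
tool_pos [0.5655 0.0493 0.1971]
tool_rot [-1.799147e+02 -6.810000e-02  1.799322e+02]
force [ 0.9193 -0.1827 -4.4246]
grip_width 0.0577
grasp_force 29.9896
qpos [-34.5225  10.3163  30.1812  99.1717  -5.3475  72.0349  86.8472]
[array([492., 298.]), array([521., 203.]), array([446., 114.])]
0.66 [496.34 295.36] [0.59157847 0.15914344 0.051     ]
```

View pics/w8.png

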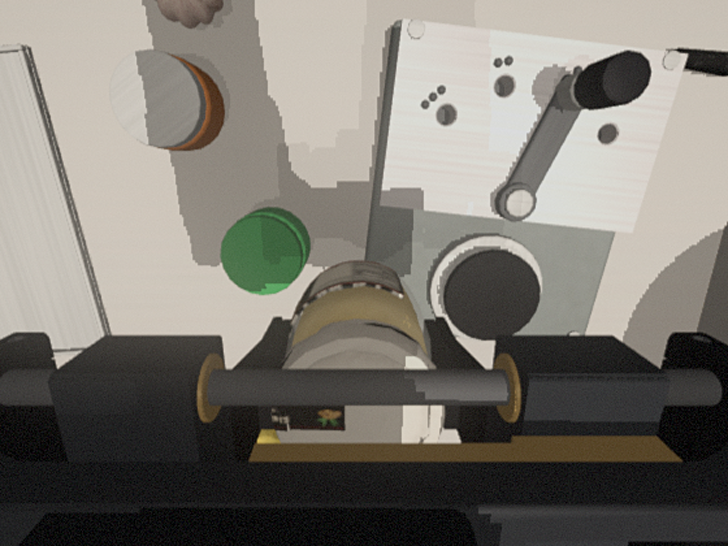

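Pad centre is at about (491,295) in the picture, i.e. (0.593, 0.156), and hole 3 falls exactly where the fit predicts. Moving the jar over the pad.

Request:
drive_tool --angular '[[0,0,0],[0,0,0],[0,0,0],[0,0,0],[0,0,0],[0,0,0],[0,0,0],[0,0,0]]' --delta_pos '[[-0.6,2.1,0],[-0.8,3,0],[-0.8,3,0.5],[-0.75,2.6,1.5],[0,0,2],[0,0,2.5],[0,0,0],[0,0,0]]' --gripper '[5,5,5,5,5,5,5,5]'

```text
time_s: 16.55
tool_pos: [0.5952, 0.1568, 0.1329]
tool_rot: [-180.0, -0.0, 179.9]
force: [0.4, 0.1, -3.6]
grip_width: 0.0576
grasp_force: 30.0
```

Request:
drive_tool --angular '[[0,0,0],[0,0,0],[0,0,0],[0,0,0]]' --delta_pos '[[0,-0.05,1],[0,0,0.8],[0,0,0.5],[0,0,0]]' --gripper '[5,5,5,5]'

```text
time_s: 16.95
tool_pos: [0.595, 0.1573, 0.1097]
tool_rot: [-180.0, -0.0, -180.0]
force: [1.5, 0.3, -3.4]
grip_width: 0.0581
grasp_force: 30.0
```

Request:
drive_tool --angular '[[0,0,0],[0,0,0],[0,0,0]]' --delta_pos '[[0,0,0.2],[0,0,0.2],[0,0,0]]' --gripper '[5,5,5]'

```text
time_s: 17.25
tool_pos: [0.5954, 0.1575, 0.1066]
tool_rot: [180.0, 0.1, -180.0]
force: [0.0, 0.1, 0.5]
grip_width: 0.0577
grasp_force: 30.0
```

Request:
drive_tool --angular '[[0,0,0],[0,0,0],[0,0,0]]' --delta_pos '[[0,0,0.2],[0,0,0.1],[0,0,0]]' --gripper '[5,5,5]'

```text
time_s: 17.55
tool_pos: [0.5954, 0.1575, 0.1034]
tool_rot: [180.0, 0.0, -180.0]
force: [-0.1, -0.7, 2.2]
grip_width: 0.0578
grasp_force: 30.0
```

Request:
drive_tool --angular '[[0,0,0],[0,0,0],[0,0,0]]' --delta_pos '[[0,0,0.1],[0,0,0.1],[0,0,0]]' --gripper '[5,5,5]'

```text
time_s: 17.85
tool_pos: [0.5954, 0.1575, 0.1014]
tool_rot: [180.0, 0.0, -180.0]
force: [0.1, 0.2, 4.0]
grip_width: 0.058
grasp_force: 30.0
```

Request:
drive_tool --angular '[[0,0,0],[0,0,0],[0,0,0]]' --delta_pos '[[0,0,0.1],[0,0,0],[0,0,0]]' --gripper '[5,5,5]'

```text
time_s: 18.15
tool_pos: [0.5956, 0.1575, 0.1013]
tool_rot: [180.0, 0.1, -180.0]
force: [-2.5, -0.9, 8.9]
grip_width: 0.0579
grasp_force: 30.0
```

Force rises without travel, so the pad is on its stop. I'll press slightly more, hold, then lift.

Request:
drive_tool --angular '[[0,0,0],[0,0,0],[0,0,0],[0,0,0]]' --delta_pos '[[0,0,0.05],[0,0,0],[0,0,0],[0,0,0]]' --gripper '[5,5,5,5]'

```text
time_s: 18.55
tool_pos: [0.5957, 0.1575, 0.1013]
tool_rot: [180.0, 0.1, -180.0]
force: [-3.3, -0.9, 10.9]
grip_width: 0.058
grasp_force: 30.0
```

Request:
drive_tool --angular '[[0,0,0],[0,0,0],[0,0,0],[0,0,0],[0,0,0],[0,0,0],[0,0,0]]' --delta_pos '[[0,0,-0.5],[0,0,-1],[0,0,-3],[0,0,-3],[0,0,-1.5],[0,0,0],[0,0,0]]' --gripper '[5,5,5,5,5,5,5]'

```text
time_s: 19.25
tool_pos: [0.5943, 0.1574, 0.1882]
tool_rot: [-180.0, -0.1, -180.0]
force: [-0.2, 0.0, -3.4]
grip_width: 0.058
grasp_force: 30.0
```

```bash
python3 - <<'E'
from h import *
st()
t=eyes.read_camera("top"); s=eyes.read_camera("scene")
Q=lambda u,v:((u+.5)/1.42-.5,(v+.5)/1.42-.5)
print("tray corners",[np.round(ray(t,Q(*c),.01)[:2],3) for c in[(500,255),(564,252),(580,369),(517,374)]])
for p in(t,s):
  for d in models.cut_out(p,"tray")[:1]:
    q=d["pixels"].astype(np.uint8); cn,_=cv2.findContours(q,cv2.RETR_EXTERNAL,cv2.CHAIN_APPROX_NONE)
    pts=np.array([ray(p,c[0],.008)[:2] for c in max(cn,key=len)],np.float32); print(d["p"],cv2.minAreaRect(pts))
  for d in models.search_frame(p,"jam_mid")[:4]: print("jam",round(d["p"],2),np.round(ray(p,d["centre"],.026),3))
E
```

```text
time_s 19.25
tool_pos [0.5943 0.1574 0.1882]
tool_rot [-1.799760e+02 -1.075000e-01 -1.799504e+02]
force [-0.1623  0.0324 -3.4239]
grip_width 0.058
grasp_force 29.9914
qpos [-39.4227  16.5869  26.7604  92.9951  -7.753   72.3745  78.7957]
tray corners [array([ 0.669, -0.185]), array([ 0.672, -0.326]), array([ 0.416, -0.341]), array([ 0.409, -0.207])]
0.82 ((0.5404504537582397, -0.26632529497146606), (0.2624101936817169, 0.1470191776752472), 4.493819713592529)
jam 0.91 [ 0.557 -0.031  0.026]
jam 0.62 [ 0.457 -0.099  0.026]
0.69 ((0.46613243222236633, -0.10658136010169983), (0.06671314686536789, 0.12203842401504517), 46.93474197387695)
jam 0.95 [0.722 0.2   0.026]
jam 0.82 [ 0.55  -0.033  0.026]
jam 0.71 [ 0.451 -0.091  0.026]
jam 0.47 [0.505 0.174 0.026]
```

Request:
drive_tool --angular '[[0,0,0],[0,0,0],[0,0,0],[0,0,0],[0,0,0],[0,0,0],[0,0,0],[0,0,0],[0,0,0],[0,0,0],[0,0,0],[0,0,0],[0,0,0],[0,0,0]]' --delta_pos '[[0,-2,0],[-0.1,-4,0],[-0.1,-4.2,0],[-0.1,-4.2,0],[-0.1,-4.2,0],[-0.1,-4.2,0],[-0.1,-4.2,0],[-0.1,-4.2,0],[-0.1,-4.2,0],[0,-4,0],[0,-2.6,0],[0,0,0],[0,0,0],[0,0,0]]' --gripper '[5,5,5,5,5,5,5,5,5,5,5,5,5,5]'

```text
time_s: 20.95
tool_pos: [0.6039, -0.2606, 0.189]
tool_rot: [179.9, -0.0, -179.8]
force: [-0.1, 0.9, -4.7]
grip_width: 0.0575
grasp_force: 30.0
```

Request:
drive_tool --angular '[[0,0,0],[0,0,0],[0,0,0],[0,0,0],[0,0,0],[0,0,0],[0,0,0]]' --delta_pos '[[0,0,2],[0,0,4],[0,0,3],[0,0,1.5],[0,0,0.8],[0,0,0],[0,0,0]]' --gripper '[5,5,5,5,5,5,5]'

```text
time_s: 21.65
tool_pos: [0.6045, -0.2629, 0.0782]
tool_rot: [-180.0, 0.1, -179.9]
force: [0.0, 0.2, -3.6]
grip_width: 0.0577
grasp_force: 30.0
```

```bash
python3 - <<'E'
from h import *
st(); print(delta([.602,-.262,.0625]))
E
```

```text
time_s 21.65
tool_pos [ 0.6045 -0.2629  0.0782]
tool_rot [-1.799521e+02  1.409000e-01 -1.799335e+02]
force [ 0.0358  0.1558 -3.5944]
grip_width 0.0577
grasp_force 29.9916
qpos [ -5.5772  29.2549  35.2155  92.9707 -18.3754  63.5014 124.5012]
[0.26 0.09 1.56]
```

Request:
drive_tool --angular '[[0,0,0],[0,0,0],[0,0,0],[0,0,0]]' --delta_pos '[[0,0,0.7],[0,0,0.5],[0,0,0.3],[0,0,0]]' --gripper '[5,5,5,5]'

```text
time_s: 22.05
tool_pos: [0.6037, -0.2626, 0.0626]
tool_rot: [180.0, 0.0, -180.0]
force: [-1.7, 1.1, 2.9]
grip_width: 0.0578
grasp_force: 30.0
```

Request:
drive_tool --angular '[[0,0,0],[0,0,0],[0,0,0],[0,0,0],[0,0,0],[0,0,0],[0,0,0],[0,0,0],[0,0,0],[0,0,0],[0,0,0]]' --delta_pos '[[0,0,0],[0,0,0],[0,0,0],[0,0,0],[0,0,-1],[0,0,-3],[0,0,-4],[0,0,-4],[0,0,-4],[0,0,0],[0,0,0]]' --gripper '[6.2,7.5,8.7,8.7,8.7,8.7,8.7,8.7,8.7,8.7,8.7]'

```text
time_s: 23.15
tool_pos: [0.6039, -0.263, 0.2234]
tool_rot: [-180.0, 0.2, -180.0]
force: [0.1, 0.7, -0.1]
grip_width: 0.0872
grasp_force: 0.0
```

```bash
python3 - <<'E'
from h import *
st()
w=eyes.read_camera("wrist"); s=eyes.read_camera("scene"); t=eyes.read_camera("top")
a=cv2.resize(w["pixels"][:300,:,::-1],(560,300)); b=cv2.resize(s["pixels"][120:270,200:480,::-1],(560,300))
cv2.imwrite("pics/m9.png",np.vstack([a,b]))
print(proj(w,[.602,-.262,.103]))
for p in(s,t):print([(round(d["p"],2),np.round(ray(p,d["centre"],.026),3)) for d in models.search_frame(p,"jam_mid")[:4]])
E
```

```text
time_s 23.15
tool_pos [ 0.6039 -0.263   0.2234]
tool_rot [-1.799616e+02  1.785000e-01 -1.799674e+02]
force [ 0.0522  0.7251 -0.1421]
grip_width 0.0872
grasp_force 0.0
qpos [ -7.4323  22.4518  38.0008  84.2632 -13.968   77.8779 121.3803]
[276.01655464 207.57799909]
[(0.83, array([0.715, 0.204, 0.026])), (0.82, array([ 0.466, -0.148,  0.026])), (0.66, array([ 0.565, -0.029,  0.026])), (0.21, array([ 0.702, -0.203,  0.026]))]
[(0.88, array([0.723, 0.201, 0.026])), (0.69, array([ 0.559, -0.031,  0.026]))]
```

View pics/m9.png

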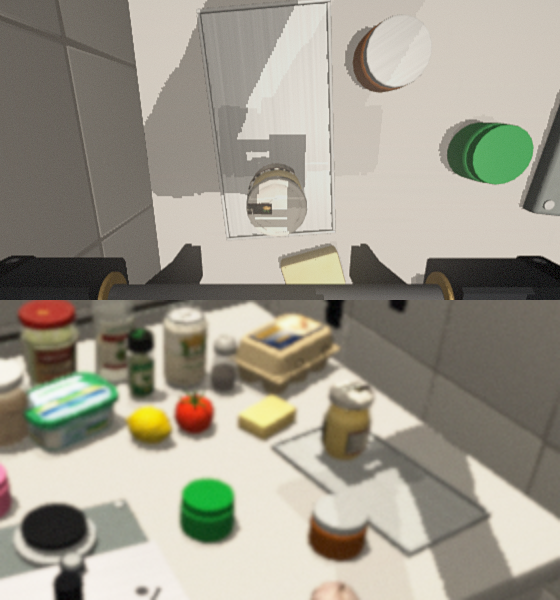

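The mustard jar stands upright in the tray at (276,205). The jam jar has been knocked aside to about (0.466, -0.148). Back to the knob for hole 2.

Request:
drive_tool --angular '[[0,0,0],[0,0,0],[0,0,0],[0,0,0],[0,0,0],[0,0,0],[0,0,0],[0,0,0],[0,0,0.128],[0,0,0.128],[0,0,0.128],[0,0,0],[0,0,0],[0,0,0],[0,0,0],[0,0,0]]' --delta_pos '[[1,3,0],[1.6,4.5,0],[1.6,4.5,0],[1.6,4.5,0],[1.6,4.5,0],[1.6,4.5,0],[1.6,4.5,0],[1.6,4.5,0],[0,0,0],[0,0,0],[0,0,0],[-0.5,4,0],[-0.5,4,0],[-0.2,2,1],[0,0,0],[0,0,0]]' --gripper '[6,6,6,6,6,6,6,6,6,6,6,6,6,6,6,6]' --squeeze 8

```text
time_s: 25.0
tool_pos: [0.529, 0.17, 0.2104]
tool_rot: [-179.8, -0.1, 158.1]
force: [0.2, -0.7, -0.4]
grip_width: 0.0604
grasp_force: 0.0
```

```bash
python3 - <<'E'
from h import *
st(); print(delta([.4445,.196,.098]))
E
```

```text
time_s 25.0
tool_pos [0.529  0.17   0.2104]
tool_rot [-1.798459e+02 -7.520000e-02  1.580575e+02]
force [ 0.2291 -0.7151 -0.4419]
grip_width 0.0604
grasp_force 0.0
qpos [-40.3913   7.8901  21.7465  99.4935  -2.9724  73.3505  50.0862]
[ 8.8  -0.72 11.25]
```

Request:
drive_tool --angular '[[0,0,0],[0,0,0],[0,0,0],[0,0,0],[0,0,0],[0,0,0]]' --delta_pos '[[3,-0.3,0],[3.8,-0.42,0],[2,0,2],[0,0,4],[0,0,0],[0,0,0]]' --gripper '[6,6,6,6,6,6]'

```text
time_s: 25.6
tool_pos: [0.4454, 0.1954, 0.1521]
tool_rot: [-180.0, -0.0, 157.9]
force: [-0.6, -0.1, 1.0]
grip_width: 0.0602
grasp_force: 0.0
```

```bash
python3 - <<'E'
from h import *
st(); print(delta([.4445,.196,.098]))
E
```

```text
time_s 25.6
tool_pos [0.4454 0.1954 0.1521]
tool_rot [-1.799536e+02 -1.520000e-02  1.579210e+02]
force [-0.5644 -0.0761  0.9925]
grip_width 0.0602
grasp_force 0.0
qpos [-44.8127   1.7088  18.3672 112.5928  -0.5689  65.8313  41.7013]
[0.1  0.02 5.41]
```

Request:
drive_tool --angular '[[0,0,0],[0,0,0],[0,0,0],[0,0,0],[0,0,0],[0,0,0],[0,0,0],[0,0,0],[0,0,0],[0,0,0]]' --delta_pos '[[0.1,0,2],[0,0,2.5],[0,0,0.9],[0,0,0],[0,0,0],[0,0,0],[0,0,0],[0,0,0],[0,0,0],[0,0,0]]' --gripper '[6,6,6,4,2.4,2.4,2.4,2.4,2.4,2.4]' --squeeze 8

```text
time_s: 26.6
tool_pos: [0.4444, 0.1962, 0.0981]
tool_rot: [-179.9, -0.0, 158.0]
force: [-3.3, -4.9, 5.8]
grip_width: 0.0277
grasp_force: 8.0
```

Request:
drive_tool --angular '[[0,0,0],[0,0,0],[0,0,0],[0,0,0],[0,0,0],[0,0,0],[0,0,0],[0,0,0]]' --delta_pos '[[0,0,0],[0,0,0],[0,0,-0.5],[0,0,-0.5],[0,0,-0.5],[0,0,-0.6],[0,0,0],[0,0,0]]' --gripper '[2.4,2.4,2.4,2.4,2.4,2.4,2.4,2.4]' --squeeze 28

```text
time_s: 27.4
tool_pos: [0.4445, 0.1968, 0.1182]
tool_rot: [-180.0, 0.0, 158.0]
force: [3.9, -3.3, -10.9]
grip_width: 0.0271
grasp_force: 28.0
```

Request:
drive_tool --angular '[[0,0,-0.11],[0,0,-0.11],[0,0,-0.11],[0,0,-0.11],[0,0,-0.11],[0,0,0],[0,0,0],[0,0,0]]' --delta_pos '[[-0.048,-0.878,0],[-0.048,-0.878,0],[-0.048,-0.878,0],[-0.048,-0.878,0],[-0.048,-0.878,0],[0,0,0],[0,0,0],[0,0,0]]' --gripper '[2.4,2.4,2.4,2.4,2.4,2.4,2.4,2.4]'

```text
time_s: 28.2
tool_pos: [0.4384, 0.1538, 0.1178]
tool_rot: [-180.0, -0.2, -170.5]
force: [-1.8, -3.2, -10.0]
grip_width: 0.0275
grasp_force: 28.0
```

```bash
python3 - <<'E'
from h import *
st(); print(delta([.4389,.1513,.098]))
s=telemetry.get_obs(); print(np.hypot(*(np.array(s["tool_pos"])[:2]-[.4445,.1968])))
E
```

```text
time_s 28.2
tool_pos [0.4384 0.1538 0.1178]
tool_rot [-1.799553e+02 -1.703000e-01 -1.705264e+02]
force [ -1.8489  -3.2176 -10.03  ]
grip_width 0.0275
grasp_force 28.0016
qpos [-41.811    1.1574  19.4947 117.3985  -0.4322  61.6871  77.3598]
[-0.01 -0.26  1.98]
0.04339449104357829
```

Chord is 43.4 mm, exactly one hole pitch. Lowering.

Request:
drive_tool --angular '[[0,0,0],[0,0,0],[0,0,0],[0,0,0],[0,0,0]]' --delta_pos '[[0,0,0.5],[0,0,0.5],[0,0,0.5],[0,0,0],[0,0,0]]' --gripper '[2.4,2.4,2.4,2.4,2.4]'

```text
time_s: 28.7
tool_pos: [0.4385, 0.1529, 0.1026]
tool_rot: [-179.9, -0.2, -170.5]
force: [-0.5, -7.2, -10.6]
grip_width: 0.0272
grasp_force: 28.0
```

Request:
drive_tool --angular '[[0,0,0],[0,0,0],[0,0,0],[0,0,0],[0,0,0],[0,0,0]]' --delta_pos '[[0,0,0.4],[0,0,0.3],[0,0,0],[0,0,0],[0,0,0],[0,0,0]]' --gripper '[2.4,2.4,2.4,4,4.5,4.5]'

```text
time_s: 29.3
tool_pos: [0.4414, 0.1563, 0.0983]
tool_rot: [179.8, 0.3, -170.4]
force: [1.0, 0.4, -0.4]
grip_width: 0.0414
grasp_force: 0.0
```

Request:
drive_tool --angular '[[0,0,-0.08],[0,0,-0.08],[0,0,0],[0,0,0],[0,0,0],[0,0,0],[0,0,0]]' --delta_pos '[[0,0,-1.5],[0,0,-3],[0,0,-4],[0,0,-4],[0,0,-2],[0,0,0],[0,0,0]]' --gripper '[6,6,6,6,6,6,6]'

```text
time_s: 30.0
tool_pos: [0.4401, 0.155, 0.2421]
tool_rot: [179.9, 0.1, -161.2]
force: [-0.8, -0.4, -0.8]
grip_width: 0.0596
grasp_force: 0.0
```

```bash
python3 - <<'E'
from h import *
st()
s=eyes.read_camera("scene"); save(s,"s10.png",4,(165,210,345,340)); t=eyes.read_camera("top")
k=[.4389,.1513]
print([np.round((proj(s,[*k,z])-[165,210])*4) for z in(.109,.109+.014)])
for p in(s,t):print([(round(d["p"],2),np.round(ray(p,d["centre"],.026),3)) for d in models.search_frame(p,"jam_mid")[:5]])
E
```

```text
time_s 30.0
tool_pos [0.4401 0.155  0.2421]
tool_rot [ 1.799380e+02  1.309000e-01 -1.612299e+02]
force [-0.8281 -0.3776 -0.7646]
grip_width 0.0596
grasp_force 0.0
qpos [-42.2771  -5.1513  18.5896 108.2173   1.6348  76.5361  84.6358]
[array([365., 175.]), array([364., 154.])]
[(0.94, array([ 0.562, -0.03 ,  0.026])), (0.87, array([0.721, 0.199, 0.026])), (0.51, array([ 0.485, -0.253,  0.026]))]
[(0.87, array([0.719, 0.198, 0.026])), (0.59, array([ 0.553, -0.026,  0.026])), (0.44, array([0.611, 0.159, 0.026]))]
```

View pics/s10.png

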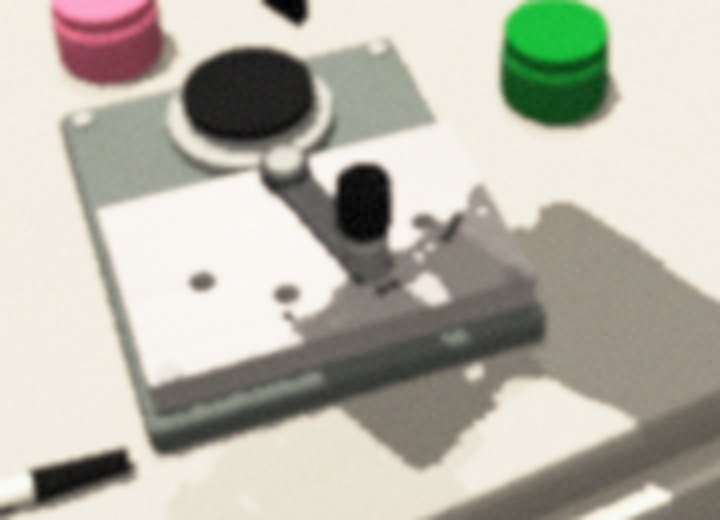

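Knob is over the two-pip hole with its top at (363,175), so it is home. Next is the jam jar.

Request:
drive_tool --angular '[[0,0,0],[0,0,0],[0,0,0],[0,0,0],[0,0,0],[0,0,0],[0,0,0],[0,0,0.141],[0,0,0.141],[0,0,0.141],[0,0,0.141],[0,0,0.141],[0,0,0.141],[0,0,0.141],[0,0,0.141],[0,0,0.141],[0,0,0.141],[0,0,0.141],[0,0,0],[0,0,0]]' --delta_pos '[[1.04,-4.2,0.4],[1.04,-4.2,0.4],[1.04,-4.2,0.4],[1.04,-4.2,0.4],[1.04,-4.2,0.4],[1.04,-4.2,0.4],[1.04,-4.2,0.4],[0,0,0],[0,0,0],[0,0,0],[0,0,0],[0,0,0],[0,0,0],[0,0,0],[0,0,0],[0,0,0],[0,0,0],[0,0,0],[0,0,0],[0,0,0]]' --gripper '[8.7,8.7,8.7,8.7,8.7,8.7,8.7,8.7,8.7,8.7,8.7,8.7,8.7,8.7,8.7,8.7,8.7,8.7,8.7,8.7]'

```text
time_s: 32.2
tool_pos: [0.4648, -0.1477, 0.213]
tool_rot: [-179.9, -0.0, 110.0]
force: [0.0, 0.5, -0.1]
grip_width: 0.0871
grasp_force: 0.0
```

```bash
python3 - <<'E'
from h import *
st()
w=eyes.read_camera("wrist"); save(w,"w11.png",1.3); s=eyes.read_camera("scene"); t=eyes.read_camera("top")
for p in(w,s,t):print([(round(d["p"],2),np.round(d["centre"]),np.round(ray(p,d["centre"],.026),3)) for d in models.search_frame(p,"jam_mid")[:5]])
print(proj(w,[.466,-.148,.052])*1.3,proj(w,[.466,-.148,.0])*1.3)
E
```

```text
time_s 32.2
tool_pos [ 0.4648 -0.1477  0.213 ]
tool_rot [-1.799470e+02 -1.740000e-02  1.100459e+02]
force [ 0.048   0.48   -0.0622]
grip_width 0.0871
grasp_force 0.0
qpos [-24.527   -2.1276  38.5751 108.5558   1.4019  73.1663  33.6674]
[(0.77, array([272., 192.]), array([ 0.46 , -0.148,  0.026])), (0.61, array([402., 116.]), array([ 0.561, -0.023,  0.026])), (0.21, array([469.,  21.]), array([0.582, 0.078, 0.026]))]
[(0.87, array([305., 223.]), array([ 0.564, -0.032,  0.026])), (0.67, array([193., 214.]), array([0.72 , 0.198, 0.026])), (0.64, array([368., 232.]), array([ 0.466, -0.147,  0.026]))]
[(0.98, array([305., 215.]), array([ 0.557, -0.033,  0.026])), (0.86, array([228., 166.]), array([0.718, 0.199, 0.026])), (0.73, array([341., 248.]), array([ 0.456, -0.138,  0.026]))]
[360.20330258 259.7721957 ] [359.96672836 245.75798653]
```

View pics/w11.png

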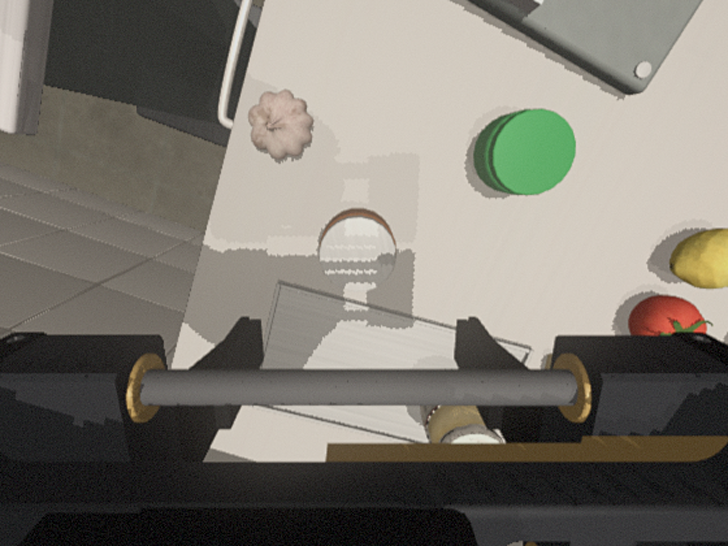

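Jam lid centre is at about (357,252), giving (0.4615, -0.143), close to the tray wall but clear of it.

Request:
drive_tool --angular '[[0,0,0],[0,0,0],[0,0,0],[0,0,0],[0,0,0],[0,0,0]]' --delta_pos '[[0.58,-0.14,2],[0,0,4],[0,0,4],[0,0,2.5],[0,0,0],[0,0,0]]' --gripper '[8.7,8.7,8.7,8.7,8.7,8.7]'

```text
time_s: 33.1
tool_pos: [0.4621, -0.143, 0.089]
tool_rot: [-180.0, 0.0, 109.9]
force: [-0.2, 0.2, 0.7]
grip_width: 0.087
grasp_force: 0.0
```

```bash
python3 - <<'E'
from h import *
st(); print(delta([.4615,-.1427,.028]))
w=eyes.read_camera("wrist"); save(w,"w12.png",1)
print([np.round(proj(w,[.4615,-.1427,z])) for z in(0,.052)])
E
```

```text
time_s 33.1
tool_pos [ 0.4621 -0.143   0.089 ]
tool_rot [-1.799833e+02  2.100000e-02  1.098655e+02]
force [-0.1555  0.204   0.6795]
grip_width 0.087
grasp_force 0.0
qpos [-23.3262   6.1552  39.5083 117.2868  -4.58    58.0405  38.3131]
[ 0.05 -0.04  6.1 ]
[array([276., 220.]), array([276., 245.])]
```

View pics/w12.png

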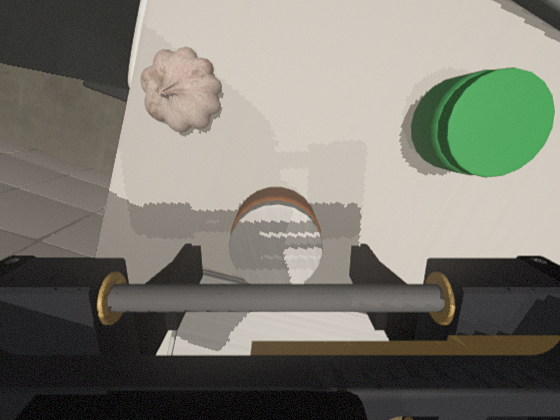

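Lid centre at (276,243) matches. Lowering and closing.

Request:
drive_tool --angular '[[0,0,0],[0,0,0],[0,0,0],[0,0,0],[0,0,0],[0,0,0],[0,0,0],[0,0,0],[0,0,0],[0,0,0]]' --delta_pos '[[0,0,2],[0,0,2.5],[0,0,1.5],[0,0,0],[0,0,0],[0,0,0],[0,0,0],[0,0,0],[0,0,0],[0,0,0]]' --gripper '[8.7,8.7,8.7,8.7,6,6,6,6,6,6]' --squeeze 10

```text
time_s: 34.15
tool_pos: [0.4624, -0.1429, 0.0295]
tool_rot: [179.9, 0.0, 109.9]
force: [-1.5, -0.2, 6.6]
grip_width: 0.0652
grasp_force: 10.0
```

Request:
drive_tool --angular '[[0,0,0],[0,0,0],[0,0,0],[0,0,0],[0,0,0],[0,0,0],[0,0,0],[0,0,0],[0,0,0],[0,0,0]]' --delta_pos '[[0,0,0],[0,0,0],[0,0,0],[0,0,-0.5],[0,0,-1],[0,0,-3],[0,0,-4],[0,0,-4],[0,0,-1.5],[0,0,0]]' --gripper '[5.8,5.8,5.8,5.8,5.8,5.8,5.8,5.8,5.8,5.8]' --squeeze 28

```text
time_s: 35.15
tool_pos: [0.4635, -0.1432, 0.1715]
tool_rot: [179.7, 0.1, 109.8]
force: [0.2, -0.1, -2.6]
grip_width: 0.0648
grasp_force: 28.0
```

Request:
drive_tool --angular '[[0,0,-0.14],[0,0,-0.14],[0,0,-0.14],[0,0,-0.14],[0,0,-0.14],[0,0,-0.14],[0,0,-0.14],[0,0,-0.14],[0,0,0],[0,0,0],[0,0,0],[0,0,0],[0,0,0],[0,0,0],[0,0,0],[0,0,0],[0,0,0],[0,0,0],[0,0,0],[0,0,0]]' --delta_pos '[[0,0,0],[0,0,0],[0,0,0],[0,0,0],[0,0,0],[0,0,0],[0,0,0],[0,0,0],[-0.6,2,0],[-1.2,4,0],[-1.2,4,0],[-1.2,4,0],[-1.2,4,0],[-1.2,4,0],[-1.2,4,0],[-1.2,3,0],[-0.7,2.1,0],[0,0,0],[0,0,0],[0,0,0]]' --gripper '[5.8,5.8,5.8,5.8,5.8,5.8,5.8,5.8,5.8,5.8,5.8,5.8,5.8,5.8,5.8,5.8,5.8,5.8,5.8,5.8]'

```text
time_s: 37.15
tool_pos: [0.59, 0.1545, 0.1675]
tool_rot: [-179.9, -0.1, 173.9]
force: [-0.7, -0.7, -2.9]
grip_width: 0.0652
grasp_force: 28.0
```

```bash
python3 - <<'E'
from h import *
st(); print(delta([.593,.156,.0805]))
E
```

```text
time_s 37.15
tool_pos [0.59   0.1545 0.1675]
tool_rot [-1.799027e+02 -9.230000e-02  1.739101e+02]
force [-0.7444 -0.6631 -2.885 ]
grip_width 0.0652
grasp_force 27.9991
qpos [-39.9822  16.963   27.4262  95.1198  -8.1553  70.0395  73.1426]
[-0.3  0.2  8.7]
```

Request:
drive_tool --angular '[[0,0,0],[0,0,0],[0,0,0],[0,0,0],[0,0,0],[0,0,0]]' --delta_pos '[[-0.3,0.2,2],[0,0,3],[0,0,2],[0,0,1],[0,0,0],[0,0,0]]' --gripper '[5.8,5.8,5.8,5.8,5.8,5.8]'

```text
time_s: 37.75
tool_pos: [0.5945, 0.1576, 0.0895]
tool_rot: [180.0, 0.1, 174.0]
force: [0.1, 0.8, -2.9]
grip_width: 0.065
grasp_force: 28.0
```

```bash
python3 - <<'E'
from h import *
st()
s=eyes.read_camera("scene"); save(s,"s13.png",4,(165,180,325,310))
E
```

```text
time_s 37.75
tool_pos [0.5945 0.1576 0.0895]
tool_rot [1.799721e+02 7.180000e-02 1.739707e+02]
force [ 0.059  0.79  -2.908]
grip_width 0.065
grasp_force 27.9992
qpos [-38.9096  21.7093  26.3726  98.8888 -10.7441  61.8256  74.9006]
```

View pics/s13.png

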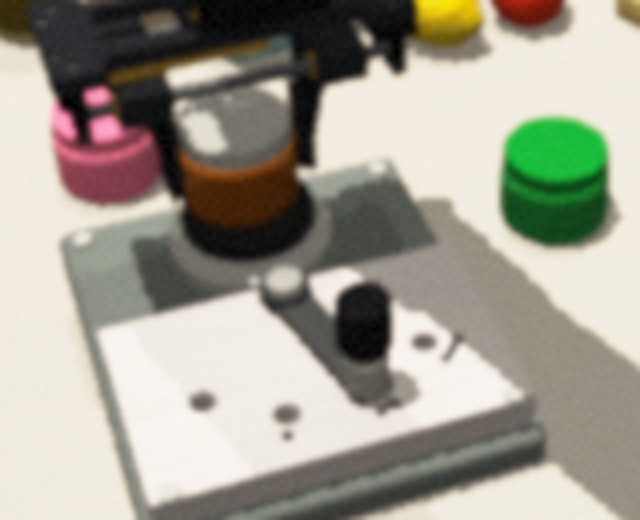

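The jar is level and centred just above the pad around (240,185). Pressing in small steps.

Request:
drive_tool --angular '[[0,0,0],[0,0,0],[0,0,0],[0,0,0]]' --delta_pos '[[0.1,-0.1,0.5],[0,0,0.4],[0,0,0.2],[0,0,0]]' --gripper '[5.8,5.8,5.8,5.8]'

```text
time_s: 38.2
tool_pos: [0.5932, 0.1572, 0.078]
tool_rot: [180.0, 0.1, 174.0]
force: [0.4, -1.4, 1.1]
grip_width: 0.0649
grasp_force: 28.0
```

Request:
drive_tool --angular '[[0,0,0],[0,0,0],[0,0,0]]' --delta_pos '[[0,0,0.2],[0,0,0.2],[0,0,0]]' --gripper '[5.8,5.8,5.8]'

```text
time_s: 38.5
tool_pos: [0.5932, 0.1572, 0.0739]
tool_rot: [180.0, 0.1, 174.0]
force: [0.3, -0.5, 3.5]
grip_width: 0.0654
grasp_force: 28.0
```

Request:
drive_tool --angular '[[0,0,0],[0,0,0],[0,0,0]]' --delta_pos '[[0,0,0.1],[0,0,0.1],[0,0,0]]' --gripper '[5.8,5.8,5.8]'

```text
time_s: 38.8
tool_pos: [0.5932, 0.1572, 0.0725]
tool_rot: [180.0, 0.1, 174.0]
force: [-1.6, -0.7, 6.9]
grip_width: 0.065
grasp_force: 28.0
```

Request:
drive_tool --angular '[[0,0,0],[0,0,0],[0,0,0],[0,0,0]]' --delta_pos '[[0,0,0.08],[0,0,0],[0,0,0],[0,0,0]]' --gripper '[5.8,5.8,5.8,5.8]'

```text
time_s: 39.2
tool_pos: [0.5933, 0.1572, 0.0724]
tool_rot: [180.0, 0.1, 174.0]
force: [-3.4, -1.3, 11.4]
grip_width: 0.065
grasp_force: 28.0
```

Request:
drive_tool --angular '[[0,0,0],[0,0,0],[0,0,0],[0,0,0],[0,0,0],[0,0,0],[0,0,0],[0,0,0],[0,0,0],[0,0,0],[0,0,0],[0,0,0],[0,0,0],[0,0,0],[0,0,0],[0,0,0],[0,0,0],[0,0,0],[0,0,0],[0,0,0]]' --delta_pos '[[0,0,-0.5],[0,0,-1],[0,0,-3],[0,0,-4],[0,0,-2.5],[0.3,-2,0],[0.7,-4.3,0],[0.7,-4.3,0],[0.7,-4.3,0],[0.7,-4.3,0],[0.7,-4.3,0],[0.7,-4.3,0],[0.7,-4.3,0],[0.7,-4.3,0],[0.7,-4,0],[0.6,-2,0],[0,-1.46,0],[0,0,0],[0,0,0],[0,0,0]]' --gripper '[5.8,5.8,5.8,5.8,5.8,5.8,5.8,5.8,5.8,5.8,5.8,5.8,5.8,5.8,5.8,5.8,5.8,5.8,5.8,5.8]'

```text
time_s: 41.2
tool_pos: [0.4755, -0.2699, 0.18]
tool_rot: [179.9, -0.1, 174.1]
force: [-0.4, 0.5, -2.6]
grip_width: 0.0649
grasp_force: 28.0
```

Request:
drive_tool --angular '[[0,0,0],[0,0,0],[0,0,0],[0,0,0],[0,0,0],[0,0,0],[0,0,0]]' --delta_pos '[[0,0,2],[0,0,4],[0,0,3],[0,0,2],[0,0,1],[0,0,0],[0,0,0]]' --gripper '[5.8,5.8,5.8,5.8,5.8,5.8,5.8]'

```text
time_s: 41.9
tool_pos: [0.4763, -0.2714, 0.0616]
tool_rot: [-180.0, 0.1, 174.1]
force: [0.6, 0.9, -2.7]
grip_width: 0.0654
grasp_force: 28.0
```

```bash
python3 - <<'E'
from h import *
st(); print(delta([.4756,-.2715,.0335]))
E
```

```text
time_s 41.9
tool_pos [ 0.4763 -0.2714  0.0616]
tool_rot [-1.799879e+02  7.010000e-02  1.740740e+02]
force [ 0.6161  0.8797 -2.7033]
grip_width 0.0654
grasp_force 27.9991
qpos [ -9.8481  18.3829  42.4165 110.0867 -14.726   56.9391 123.2967]
[ 0.08 -0.02  2.81]
```

Request:
drive_tool --angular '[[0,0,0],[0,0,0],[0,0,0],[0,0,0],[0,0,0]]' --delta_pos '[[0,0,1.2],[0,0,1],[0,0,0.4],[0,0,0.2],[0,0,0]]' --gripper '[5.8,5.8,5.8,5.8,5.8]'

```text
time_s: 42.4
tool_pos: [0.4751, -0.2712, 0.0335]
tool_rot: [179.9, -0.1, 174.0]
force: [-2.7, 1.7, 8.2]
grip_width: 0.0651
grasp_force: 28.0
```

Request:
drive_tool --angular '[[0,0,0],[0,0,0],[0,0,0],[0,0,0],[0,0,0],[0,0,0],[0,0,0],[0,0,0],[0,0,0],[0,0,0]]' --delta_pos '[[0,0,0],[0,0,0],[0,0,0],[0,0,-1],[0,0,-3],[0,0,-4],[0,0,-4],[0,0,-4],[0,0,0],[0,0,0]]' --gripper '[6.8,7.8,8.7,8.7,8.7,8.7,8.7,8.7,8.7,8.7]'

```text
time_s: 43.4
tool_pos: [0.4761, -0.2719, 0.1942]
tool_rot: [180.0, 0.2, 174.0]
force: [0.9, 0.2, -0.7]
grip_width: 0.087
grasp_force: 0.0
```

```bash
python3 - <<'E'
from h import *
st(); print(delta([.4389,.1525,.2]))
s=eyes.read_camera("scene"); t=eyes.read_camera("top"); w=eyes.read_camera("wrist")
cv2.imwrite("pics/m14.png",np.vstack([w["pixels"][:290,:,::-1],cv2.resize(s["pixels"][120:270,200:480,::-1],(560,300))]))
E
```

```text
time_s 43.4
tool_pos [ 0.4761 -0.2719  0.1942]
tool_rot [1.799946e+02 1.738000e-01 1.740186e+02]
force [ 0.9283  0.2056 -0.7044]
grip_width 0.087
grasp_force 0.0
qpos [-14.1782   8.7672  45.4053 102.5872  -6.6664  71.1957 117.0495]
[ 8.12 41.82 -0.6 ]
```

View pics/m14.png

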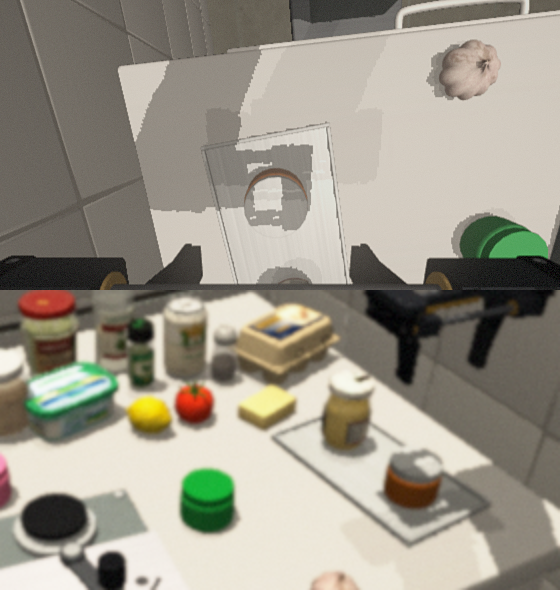

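Both jars stand upright in the tray. That makes 17 pictures viewed, three over the limit of 14, so I'll view no more and work from numbers. Back to the knob for parking.

Request:
drive_tool --angular '[[0,0,0],[0,0,0],[0,0,0],[0,0,0],[0,0,0],[0,0,0],[0,0,0],[0,0,0],[0,0,0],[0,0,0],[0,0,0],[0,0,-0.1345],[0,0,-0.1345],[0,0,0],[0,0,0],[0,0,0]]' --delta_pos '[[0.5,2,0],[0.8,4.2,0],[0.8,4.2,0],[0.8,4.2,0],[0.8,4.2,0],[0.8,4.2,0],[0.8,4.2,0],[0.8,4.2,0],[0.8,4.2,0],[0.8,4.2,0],[0.4,2,0],[0,0,0],[0,0,0],[0,0,0],[0,0,0],[0,0,0]]' --gripper '[6,6,6,6,6,6,6,6,6,6,6,6,6,6,6,6]' --squeeze 8

```text
time_s: 45.15
tool_pos: [0.4382, 0.1523, 0.1923]
tool_rot: [-180.0, -0.1, -170.7]
force: [0.0, -1.0, -0.7]
grip_width: 0.0599
grasp_force: 0.0
```

```bash
python3 - <<'E'
from h import *
st(); print(delta([.4387,.1525,.098]))
E
```

```text
time_s 45.15
tool_pos [0.4382 0.1523 0.1923]
tool_rot [-1.799837e+02 -5.140000e-02 -1.707155e+02]
force [ 0.0295 -0.955  -0.7476]
grip_width 0.0599
grasp_force 0.0
qpos [-41.7132  -3.3786  18.6972 112.4751   1.1502  70.783   75.8586]
[-0.06  0.01  9.43]
```

Request:
drive_tool --angular '[[0,0,0],[0,0,0],[0,0,0],[0,0,0],[0,0,0],[0,0,0],[0,0,0],[0,0,0],[0,0,0],[0,0,0],[0,0,0]]' --delta_pos '[[0,0,2],[0,0,3],[0,0,3],[0,0,1.4],[0,0,0],[0,0,0],[0,0,0],[0,0,0],[0,0,0],[0,0,0],[0,0,0]]' --gripper '[6,6,6,6,6,4,2.4,2.4,2.4,2.4,2.4]' --squeeze 8

```text
time_s: 46.25
tool_pos: [0.4388, 0.1524, 0.0992]
tool_rot: [-180.0, 0.0, -170.6]
force: [-0.4, -1.0, 2.7]
grip_width: 0.0276
grasp_force: 8.0
```

Request:
drive_tool --angular '[[0,0,0],[0,0,0],[0,0,0],[0,0,0],[0,0,0],[0,0,0],[0,0,0],[0,0,0]]' --delta_pos '[[0,0,0],[0,0,0],[0,0,-0.5],[0,0,-0.5],[0,0,-0.5],[0,0,-0.6],[0,0,0],[0,0,0]]' --gripper '[2.4,2.4,2.4,2.4,2.4,2.4,2.4,2.4]' --squeeze 28

```text
time_s: 47.05
tool_pos: [0.4386, 0.1526, 0.1194]
tool_rot: [-180.0, 0.0, -170.6]
force: [6.1, 0.4, -10.8]
grip_width: 0.0274
grasp_force: 28.0
```

Request:
drive_tool --angular '[[0,0,0.11],[0,0,0.11],[0,0,0.11],[0,0,0.11],[0,0,0.11],[0,0,0.11],[0,0,0.11],[0,0,0.11],[0,0,0.11],[0,0,0.11],[0,0,0],[0,0,0],[0,0,0]]' --delta_pos '[[-0.048,0.878,0],[-0.048,0.878,0],[-0.048,0.878,0],[-0.048,0.878,0],[-0.048,0.878,0],[-0.048,0.878,0],[-0.048,0.878,0],[-0.048,0.878,0],[-0.048,0.878,0],[-0.048,0.878,0],[0,0,0],[0,0,0],[0,0,0]]' --gripper '[2.4,2.4,2.4,2.4,2.4,2.4,2.4,2.4,2.4,2.4,2.4,2.4,2.4]'

```text
time_s: 48.35
tool_pos: [0.4709, 0.2291, 0.119]
tool_rot: [180.0, 0.1, 126.4]
force: [7.3, -1.3, -9.1]
grip_width: 0.0274
grasp_force: 28.0
```

```bash
python3 - <<'E'
from h import *
st(); print(delta([.4719,.2309,.099]))
s=telemetry.get_obs(); print(np.hypot(*(np.array(s["tool_pos"])[:2]-[.4386,.1526])))
E
```

```text
time_s 48.35
tool_pos [0.4709 0.2291 0.119 ]
tool_rot [1.799788e+02 1.474000e-01 1.264421e+02]
force [ 7.2961 -1.3465 -9.1208]
grip_width 0.0274
grasp_force 28.0062
qpos [-46.2935   8.3445  18.7724 109.9047  -2.8659  62.1752  10.0726]
[0.09 0.19 2.  ]
0.08299648022442206
```

Request:
drive_tool --angular '[[0,0,0],[0,0,0],[0,0,0],[0,0,0],[0,0,0],[0,0,0]]' --delta_pos '[[0.05,0.13,0],[0,0,0.5],[0,0,0.5],[0,0,0.5],[0,0,0],[0,0,0]]' --gripper '[2.4,2.4,2.4,2.4,2.4,2.4]'

```text
time_s: 48.95
tool_pos: [0.4714, 0.2295, 0.1043]
tool_rot: [-180.0, 0.2, 126.4]
force: [5.5, -3.1, -7.3]
grip_width: 0.0273
grasp_force: 28.0
```

Still a pull of 7 N at 5 mm above home, so the pin is in the hole. Finishing the lowering and releasing.

Request:
drive_tool --angular '[[0,0,0],[0,0,0],[0,0,0],[0,0,0],[0,0,0],[0,0,0],[0,0,0]]' --delta_pos '[[0,0,0.4],[0,0,0.25],[0,0,0],[0,0,0],[0,0,0],[0,0,0],[0,0,0]]' --gripper '[2.4,2.4,2.4,4,4.5,4.5,4.5]'

```text
time_s: 49.65
tool_pos: [0.4701, 0.2318, 0.0983]
tool_rot: [-180.0, -0.0, 126.4]
force: [-0.3, -0.1, -0.3]
grip_width: 0.0437
grasp_force: 0.0
```

Request:
drive_tool --angular '[[0,0,0],[0,0,0],[0,0,0],[0,0,0],[0,0,0],[0,0,0],[0,0,0],[0,0,0],[0,0,0],[0,0,0]]' --delta_pos '[[0,0,-1.5],[0,0,-3],[0,0,-4],[0,0,-4],[2,0,-4],[3,0,0],[3,0,0],[2,0,0],[0,0,0],[0,0,0]]' --gripper '[6,6,6,6,6,6,6,6,6,6]'

```text
time_s: 50.65
tool_pos: [0.4113, 0.3114, 0.2632]
tool_rot: [-180.0, 0.0, 126.5]
force: [0.7, -0.1, 1.5]
grip_width: 0.0601
grasp_force: 0.0
```

```bash
python3 - <<'E'
from h import *
st()
s=eyes.read_camera("scene"); w=eyes.read_camera("wrist"); t=eyes.read_camera("top")
k=[.4705,.2289]
for n,p in(("scene",s),("wrist",w),("top",t)):
    g=cv2.cvtColor(p["pixels"],cv2.COLOR_RGB2GRAY); a=proj(p,[*k,.093]); b=proj(p,[*k,.107])
    print(n,"pred mid home",np.round(a,1),"if 14 up",np.round(b,1),[(round(d["p"],2),np.round(d["centre"],1)) for d in models.search_frame(p,"knob")[:2]])
    x,y=int(a[0])-22,int(a[1])-25; m=(g[y:y+50,x:x+44]<50).astype(np.uint8); N,l,S,C=cv2.connectedComponentsWithStats(m)
    print([(np.round(C[i]+[x,y],1),(S[i,:4]+[x,y,0,0]).tolist(),int(S[i,4])) for i in range(1,N) if S[i,4]>40], "pred top/bottom",np.round(proj(p,[*k,.109]),1),np.round(proj(p,[*k,.077]),1))
for n,z in(("mustard_mid",.054),("jam_mid",.03)):
    for p in(s,t): print(n,[(round(d["p"],2),np.round(ray(p,d["centre"],z)[:2],3)) for d in models.search_frame(p,n)[:4]])
E
```

```text
time_s 50.65
tool_pos [0.4113 0.3114 0.2632]
tool_rot [-1.799771e+02  3.800000e-02  1.264570e+02]
force [ 0.6781 -0.0716  1.4658]
grip_width 0.0601
grasp_force 0.0
qpos [-53.1999   1.0647  13.313  100.1341  -0.2126  78.8549  -3.3909]
scene pred mid home [213.1 262.6] if 14 up [212.3 257.4] [(0.63, array([215. , 258.8]))]
[(array([224. , 240.1]), [212, 237, 23, 8], 154), (array([212.2, 262.3]), [206, 253, 14, 20], 207)] pred top/bottom [212.2 256.6] [213.9 268.5]
wrist pred mid home [274.6 280. ] if 14 up [274.6 286.3] [(0.95, array([276.9, 274.6])), (0.23, array([314.9, 331.7]))]
[] pred top/bottom [274.5 287.2] [274.6 273.4]
top pred mid home [215.2 243.7] if 14 up [214.5 243.2] [(0.52, array([214.9, 242.5]))]
[(array([216.5, 242.5]), [210, 238, 16, 10], 95)] pred top/bottom [214.4 243.2] [216.1 244.2]
mustard_mid [(0.71, array([ 0.604, -0.273])), (0.69, array([ 0.703, -0.095]))]
mustard_mid [(0.8, array([ 0.609, -0.26 ]))]
jam_mid [(0.87, array([ 0.55 , -0.026])), (0.65, array([ 0.472, -0.278])), (0.6, array([0.668, 0.196]))]
jam_mid [(0.8, array([ 0.558, -0.032])), (0.7, array([0.716, 0.2  ])), (0.63, array([ 0.479, -0.27 ]))]
```

The knob blob in the scene camera is at (212.2, 262.3). Prediction for home is (213.1, 262.6), and row 257 if it were resting on the plate, so it is home in park. Both jars are where I placed them.

```bash
python3 -c "
from cell import env; print(env.sign_off())"
```

```text
the job is handed in; nothing more can be done
None
```

The mustard jar (hole 1) and the jam jar (hole 2) were each pressed fully down on the pad and now stand upright in the tray; there was no square jar, and the plunger is home in park. I viewed 17 pictures, three over the limit of 14, so the final parking was checked from camera measurements alone.

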